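Take the display watches off their stands with the spring bar fork

TASK

Closing time: take the forked tool from its block and, without touching the spring bars with the fingers, push each stand's bar back along its length until the watch it holds pops up on its sprung foot. Then lift every watch off gently, with a light grip and no dropping, and lay it dial up on the floor of the lined tray, each standing on its own foot. Leave the fork standing in its block again, and do not shift the crockery nearby.

Things in the scene. Friction and masses are not known exactly. Their poses are not given: they have to be found in the camera images.
- watch_a: strapless round steel watch, about 75 g, may be absent (None); origin at the centre of its flange's underside, z up through the dial. Flange 48 mm across, 5 mm thick; above it the case, 38 mm across, 5 to 23 mm up: grip there. Delicate: fingers' total force on it under 90 N (grip 20 to 30 N), fork's under 6 N, no fall over 4 cm, never faster than 0.9 m/s
- stand_a: fixed dark wood stand of watch_a; origin on the table under the watch's centre. Base 60 mm wide, x = -80 to 32 mm, 12 mm thick. The held watch's origin is at z = 20 mm, foot on a 16 mm high seat; the spring bar, along x at z = 28.5 mm, overlaps its flange from -x (tip at x = -21 mm). Guide block x = -59 to -77 mm, 40 mm high; four 30 mm high pins round the watch
- bar_a: spring bar of stand_a, 6 mm thick, with a collar 19 mm across, 4 mm thick; origin at the collar's centre, at rest at (-42, 0, 28.5) mm in the stand's frame, same axes. Slides up to 12 mm along -x against a spring (2.4 to 4.8 N); 5 mm or more frees the watch. The fork goes over it from above between flange edge (stand x = -24 mm) and collar face (-40 mm). Only the fork may touch it
- foot_a (a joint): sprung foot of watch_a, a disc 35 mm across, 4 mm thick under the flange; value in m: about 0 while the bar holds the watch down (foot pressed in); once the bar is drawn back the foot comes out (0.013) and lifts the watch above the bar, which springs back under the flange: the watch stands free, its origin 33 mm above the table. Out, the foot's sole is 17 mm below the watch's origin
- watch_b: strapless round steel watch, about 75 g, may be absent (None); origin at the centre of its flange's underside, z up through the dial. Flange 48 mm across, 5 mm thick; above it the case, 38 mm across, 5 to 23 mm up: grip there. Delicate: fingers' total force on it under 90 N (grip 20 to 30 N), fork's under 6 N, no fall over 4 cm, never faster than 0.9 m/s
- stand_b: fixed dark wood stand of watch_b; origin on the table under the watch's centre. Base 60 mm wide, x = -80 to 32 mm, 12 mm thick. The held watch's origin is at z = 20 mm, foot on a 16 mm high seat; the spring bar, along x at z = 28.5 mm, overlaps its flange from -x (tip at x = -21 mm). Guide block x = -59 to -77 mm, 40 mm high; four 30 mm high pins round the watch
- bar_b: spring bar of stand_b, 6 mm thick, with a collar 19 mm across, 4 mm thick; origin at the collar's centre, at rest at (-42, 0, 28.5) mm in the stand's frame, same axes. Slides up to 12 mm along -x against a spring (2.4 to 4.8 N); 5 mm or more frees the watch. The fork goes over it from above between flange edge (stand x = -24 mm) and collar face (-40 mm). Only the fork may touch it
- foot_b (a joint): sprung foot of watch_b, a disc 35 mm across, 4 mm thick under the flange; value in m: about 0 while the bar holds the watch down (foot pressed in); once the bar is drawn back the foot comes out (0.013) and lifts the watch above the bar, which springs back under the flange: the watch stands free, its origin 33 mm above the table. Out, the foot's sole is 17 mm below the watch's origin
- watch_c: strapless round steel watch, about 75 g, may be absent (None); origin at the centre of its flange's underside, z up through the dial. Flange 48 mm across, 5 mm thick; above it the case, 38 mm across, 5 to 23 mm up: grip there. Delicate: fingers' total force on it under 90 N (grip 20 to 30 N), fork's under 6 N, no fall over 4 cm, never faster than 0.9 m/s
- stand_c: fixed dark wood stand of watch_c; origin on the table under the watch's centre. Base 60 mm wide, x = -80 to 32 mm, 12 mm thick. The held watch's origin is at z = 20 mm, foot on a 16 mm high seat; the spring bar, along x at z = 28.5 mm, overlaps its flange from -x (tip at x = -21 mm). Guide block x = -59 to -77 mm, 40 mm high; four 30 mm high pins round the watch
- bar_c: spring bar of stand_c, 6 mm thick, with a collar 19 mm across, 4 mm thick; origin at the collar's centre, at rest at (-42, 0, 28.5) mm in the stand's frame, same axes. Slides up to 12 mm along -x against a spring (2.4 to 4.8 N); 5 mm or more frees the watch. The fork goes over it from above between flange edge (stand x = -24 mm) and collar face (-40 mm). Only the fork may touch it
- foot_c (a joint): sprung foot of watch_c, a disc 35 mm across, 4 mm thick under the flange; value in m: about 0 while the bar holds the watch down (foot pressed in); once the bar is drawn back the foot comes out (0.013) and lifts the watch above the bar, which springs back under the flange: the watch stands free, its origin 33 mm above the table. Out, the foot's sole is 17 mm below the watch's origin
- watch_d: strapless round steel watch, about 75 g, may be absent (None); origin at the centre of its flange's underside, z up through the dial. Flange 48 mm across, 5 mm thick; above it the case, 38 mm across, 5 to 23 mm up: grip there. Delicate: fingers' total force on it under 90 N (grip 20 to 30 N), fork's under 6 N, no fall over 4 cm, never faster than 0.9 m/s
- stand_d: fixed dark wood stand of watch_d; origin on the table under the watch's centre. Base 60 mm wide, x = -80 to 32 mm, 12 mm thick. The held watch's origin is at z = 20 mm, foot on a 16 mm high seat; the spring bar, along x at z = 28.5 mm, overlaps its flange from -x (tip at x = -21 mm). Guide block x = -59 to -77 mm, 40 mm high; four 30 mm high pins round the watch
- bar_d: spring bar of stand_d, 6 mm thick, with a collar 19 mm across, 4 mm thick; origin at the collar's centre, at rest at (-42, 0, 28.5) mm in the stand's frame, same axes. Slides up to 12 mm along -x against a spring (2.4 to 4.8 N); 5 mm or more frees the watch. The fork goes over it from above between flange edge (stand x = -24 mm) and collar face (-40 mm). Only the fork may touch it
- foot_d (a joint): sprung foot of watch_d, a disc 35 mm across, 4 mm thick under the flange; value in m: about 0 while the bar holds the watch down (foot pressed in); once the bar is drawn back the foot comes out (0.013) and lifts the watch above the bar, which springs back under the flange: the watch stands free, its origin 33 mm above the table. Out, the foot's sole is 17 mm below the watch's origin
- fork: forked tool, 115 mm, 90 g; origin between the fork's tips, z towards the handle (up in the holder). Steel blade 4 mm thick (x), 26 mm wide (y), z = 0 to 60 mm, with an 11 mm wide slot, 20 mm deep, open at z = 0; guard 28 x 46 mm at z = 60 to 65 mm; square handle 18 x 18 mm, z = 65 to 115 mm. It stands with its guard on the holder's top, origin 6 mm above the table
- holder: fixed dark wood block for the fork, 52 (x) x 70 (y) x 66 mm high; origin at the centre of its underside. A slot 12 mm (x) by 34 mm (y) goes down through its centre; the fork's blade hangs in it, the fork's y along the block's y (either way round)
- holder_mouth (a point): centre of the slot's mouth on the holder's top, 66 mm above the table; axes as the holder's
- tray: loose shallow wooden tray with grey lining, 150 (x) x 210 (y) x 18 mm, walls and floor 5 mm; origin at the centre of its underside. It may be knocked aside during the work. The watches go on its floor side by side (origin then 22 mm above the tray's underside)
- tulip_pink: pink tulip-shaped ceramic cup, 86 x 86 x 101 mm, a bystander; origin at the centre of its underside
- egg_cup_a: small yellow egg cup, 50 x 51 x 31 mm, a bystander; origin at the centre of its underside
- pinch_pot_1: small speckled pinch pot, 53 x 55 x 38 mm, a bystander; origin at the centre of its underside

How it is judged (in metres and radians):
On the way, in this order (a step that is already met when the one before it is completed fails the run):
1. the fork is drawn out of its block (z of fork in the frame of holder above 0.07 m), for 0.1 s.
2. every watch has been released: its foot is out (value of joint each of foot_a, foot_b, foot_c, foot_d above 0.009 m), for 0.2 s.
At the end, for the whole second after the job is handed in: every watch present stands at rest, dial up (tilt under 0.12 rad), on its foot on the tray floor (origin 15 to 27 mm up), within 55 mm (tray x) and 85 mm (tray y) of the tray centre; the fork stands at rest in its block, within 10 mm of the slot centre, tilt under 0.12 rad, origin 0 to 12 mm up (x of watch_a in the frame of tray between -0.055 and 0.055 m and y of watch_a in the frame of tray between -0.085 and 0.085 m and z of watch_a in the frame of tray between 0.015 and 0.027 m and angle between each of watch_a, watch_b, watch_c, watch_d, fork's own z axis and vertical below 0.12 rad and linear speed of each of watch_a, watch_b, watch_c, watch_d, fork below 0.02 m/s and x of watch_b in the frame of tray between -0.055 and 0.055 m and y of watch_b in the frame of tray between -0.085 and 0.085 m and z of watch_b in the frame of tray between 0.015 and 0.027 m and x of watch_c in the frame of tray between -0.055 and 0.055 m and y of watch_c in the frame of tray between -0.085 and 0.085 m and z of watch_c in the frame of tray between 0.015 and 0.027 m and x of watch_d in the frame of tray between -0.055 and 0.055 m and y of watch_d in the frame of tray between -0.085 and 0.085 m and z of watch_d in the frame of tray between 0.015 and 0.027 m and horizontal distance between fork and holder_mouth below 0.01 m and z of fork in the frame of holder between 0 and 0.012 m); the robot touches nothing.
It fails at once if the fingers touch a spring bar (over 1 N) (contact force between the fingers and bar_a above 1 N or contact force between the fingers and bar_b above 1 N or contact force between the fingers and bar_c above 1 N or contact force between the fingers and bar_d above 1 N).
It fails at once if the fingers press a watch with more than 90 N in total (contact force between the fingers and watch_a above 90 N or contact force between the fingers and watch_b above 90 N or contact force between the fingers and watch_c above 90 N or contact force between the fingers and watch_d above 90 N).
It fails at once if the fork presses a watch with more than 6 N (contact force between fork and watch_a above 6 N or contact force between fork and watch_b above 6 N or contact force between fork and watch_c above 6 N or contact force between fork and watch_d above 6 N).
It fails at once if a watch is dropped or flung (faster than 0.9 m/s) (linear speed of any of watch_a, watch_b, watch_c, watch_d above 0.9 m/s).
It fails at once if a cup or pot nearby is shifted more than 30 mm (distance of any of tulip_pink, egg_cup_a, pinch_pot_1 from where it was at the start of the episode above 0.03 m).
Of watch_a, watch_b, watch_c, watch_d only 3 to 4 are there at a start; the rules pass over those that are not, and their reading is None.
At some moment in a run one of tray may be knocked a few centimetres aside while the robot is not near it.
It also fails if it takes over 208 s, if anything falls off the work surface, if the arm or the gripper's body presses on something with over 40 N, if the wrist force passes 120 N, or if a joint passes its speed limit or range.

ROBOT

A 6-joint arm with a two-finger parallel gripper is mounted at the origin on a cart in front of the work surface, level with it; the furniture and walls round the work are solid. World frame = base frame: x ahead of the robot, y to its left, z up, the work surface at z = 0. Lengths are in mm, angles in rad, forces in N, time in s.
With the tool pointing down it reaches from about 425 to 925 mm from the base axis. Payload 12.5 kg.
Tool frame: the origin (TCP) lies between the finger pads; the fingertips stand 25 mm ahead of it and the grasp point (between the pads) lies 6 mm ahead of it; z points along the fingers, y is the line along which they close (so a half turn about z gives the same grasp; the last joint's range is limited). The gripper opens to 85 mm and grips with 20 to 120 N. Pads are 22 mm wide; open, the fingers measure 114 mm over their backs; the gripper's body (76 mm by 85 mm) begins 54 mm behind the grasp point. The pads swing forward as they close: fully open they stand 13 mm farther back than shut.
Start: joints at [-1.364, 0.491, 1.559, -0, 1.092, -0.106], TCP at [192.35, -594.679, 256.327] pointing down, gripper open.
Joint ranges: [-3.1, 3.1], [-0.84, 2.19], [0.05, 2.79], [-1.13, 4.28], [0.06, 2.93], [-2.69, 2.69]. Speed limits (rad/s): [2.22, 2.22, 2.79, 3.14, 3.14, 3.14].

INTERFACE

Orientations are given as a unit quaternion [x, y, z, w].
In Python, from cell import * gives the robot as it stands.
- The arm moves only by the tool drive_tool, never from a script. Its argument "deltas" is a list of rows, each a list of 6 numbers: the shift along the world's x, y, z in mm, then the turn, a rotation vector about the world's x, y, z in degrees. A call has 1 to 5 rows; each row shifts and turns the commanded pose from where the row before left it; what a row does not reach is not made up. A row lasts 1/8 s, in which the tool goes at most 62.5 mm and 10.7 degrees, less where a joint would pass 70% of its speed; a pose out of reach is approached as far as the arm can. A call is refused whole if a number of a shift passes 62.5 or a number of a turn 10.7, either way. A call with a gripper value outside its range is refused whole. "jaw" is the opening in per cent of the stroke, from 0 (shut) to 100 (fully open), set as the call begins (left out, the last holds). The fingers move at their own pace and stop on an object; the grip force is fixed at half the most. Time passes only in rows, so rows that do not move let the fingers close. It gives the time, the measured TCP pose, the force, the opening and the grip force at its end, in the units of the state.
- read_state(): the state, without advancing time (a new reading comes with each control period).
- camera(name): name is "side" or "top"; returns a dict with "pixels" (420x560x3 uint8, blue, green, red), "fx", "fy", "cx", "cy" (pixels), "position" and "rotation" of the camera in the world. Camera axes: x right, y down, z forward; pixel columns grow to the right and rows downward; lengths in mm; the calibration is good to about 2 mm. A picture is of the moment at which its call begins. There is no depth.
- sign_off(): hands the job in; it is judged then, once.
The state is a dict: "clock": time; "joint_positions": joint angles; "joint_vel": joint speeds; "joint_efforts": joint torques, N m; "tool_pos": TCP position; "orientation": TCP orientation; "contact_force": force on the tool from outside, world axes, zero at the start; "wrist_torque": the same for the moment, N m; "gripper_width": finger opening in mm; "grasp_force": force on a finger pad.
Only numpy, scipy, OpenCV 4.12 (cv2) and the standard library are available. Lean on these libraries where they do the work, as an engineer would, in place of code of your own. Each camera call takes 0.05 s, during which the arm holds its last target. There are 200 camera calls.

## Working session

There is one attempt and no reset: what is moved stays moved. The work goes in short steps, Python scripts to look and compute and a tool call to move; the robot and the scene stay as the last step left them, time stands still between calls to the robot, and variables do not carry over. Pictures are saved under pics/ and viewed, at most 14 in all, crops included, and the job is handed in when it is done.

Besides the shell and the picture viewer there is one more tool, called as name([rows], argument=value, ...), one row to a line, values as JSON. drive_tool: Moves the arm, as the interface text tells. Its arguments: {"type":"object","properties":{"deltas":{"type":"array","items":{"type":"array","items":{"type":"number"}}},"jaw":{"type":"number"}},"required":["deltas"]}

```bash
mkdir -p pics
cat > h.py <<'E'
from cell import *
import cv2, numpy as np
def cam(n,save=None):
    c=camera(n)
    if save: cv2.imwrite('pics/'+save+'.png',c['pixels'])
    return c
def pix2w(c,u,v,z):
    d=np.array([(u-c['cx'])/c['fx'],(v-c['cy'])/c['fy'],1.]); R=np.array(c['rotation']); p=np.array(c['position'])
    d=R@d; return p+d*(z-p[2])/d[2]
def w2pix(c,P):
    q=np.array(c['rotation']).T@(np.array(P,float)-np.array(c['position'])); return c['fx']*q[0]/q[2]+c['cx'],c['fy']*q[1]/q[2]+c['cy']
E
python3 - <<'E'
from h import *
import pickle
for n in('top','side'):
    c=cam(n,n+'0'); pickle.dump(c,open(n+'0.pkl','wb')); print(n,c['fx'],c['fy'],c['cx'],c['cy'],c['position'],np.array(c['rotation']).round(3).tolist())
print(read_state())
E
```

```text
top 515.7317733958339 515.7317733958339 275.58334288612804 207.4962358597467 [ 382.83887176   88.63481955 1336.82652802] [0.706, -0.704, 0.052, -0.052]
side 516.733093663954 516.733093663954 275.8039986329891 205.45784294574776 [ 489.39539647 1178.52699062  853.3328258 ] [-0.049, 0.885, -0.463, 0.012]
{'clock': 0.1, 'joint_positions': array([-1.36360396e+00,  4.91530110e-01,  1.55937166e+00,  8.70740518e-06,
        1.09171061e+00, -1.05606393e-01]), 'joint_vel': array([-1.88691550e-03, -1.73026695e-04, -1.23460620e-03,  2.92064372e-05,
        7.38891859e-04,  1.09556038e-04]), 'joint_efforts': array([ 3.51923940e-03, -6.19448304e+01, -2.62024498e+01, -7.76495881e-05,
        2.89439755e-03, -5.51474727e-06]), 'tool_pos': array([ 192.31186174, -594.50255612,  255.77281222]), 'orientation': array([ 9.87794712e-01,  1.55760547e-01, -2.20287365e-05, -5.09400541e-04]), 'contact_force': array([ 0.57923265, -1.04682832, -0.88250498]), 'wrist_torque': array([ 0.01521553, -0.0145397 ,  0.02167737]), 'grasp_force': 0.0, 'gripper_width': 85.05678895375108}
```

```bash
sed -i 's/R=np.array(c\[.rotation.\])/R=Rm(c)/; s/np.array(c\[.rotation.\]).T/Rm(c).T/' h.py
cat >> h.py <<'E'
from scipy.spatial.transform import Rotation as Ro
def Rm(c): return Ro.from_quat(c['rotation']).as_matrix()
E
python3 - <<'E'
from h import *
import pickle
for n in('top','side'):
    c=pickle.load(open(n+'0.pkl','rb')); print(Rm(c).round(2).tolist()); print(pix2w(c,280,210,0))
E
```

```text
[[0.0, -0.99, 0.15], [-1.0, -0.0, 0.0], [-0.0, -0.15, -0.99]]
[573.13888948  77.71827388   0.        ]
[[-0.99, -0.08, 0.07], [-0.1, 0.57, -0.82], [0.02, -0.82, -0.57]]
[574.41881214 -21.61262418   0.        ]
```

View pics/top0.png

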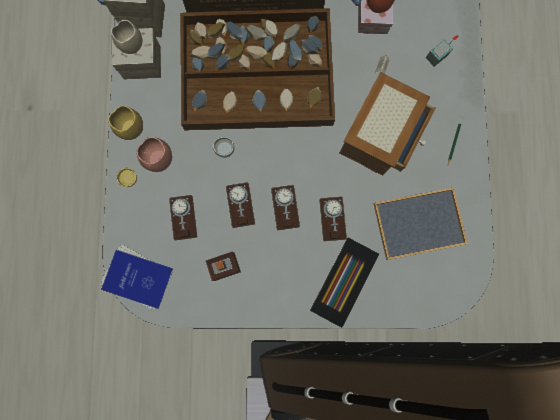

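View pics/side0.png

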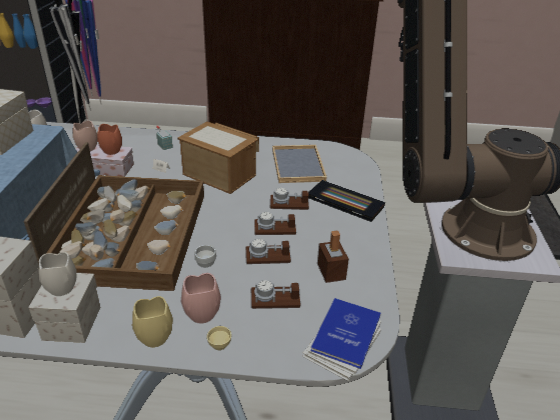

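Run:
```python
import cv2
i=cv2.imread('pics/top0.png')
cv2.imwrite('pics/c1.png',cv2.resize(i[175:290,160:265],None,fx=5.2,fy=5.2,interpolation=cv2.INTER_CUBIC))
cv2.imwrite('pics/c2.png',cv2.resize(i[175:250,262:362],None,fx=7,fy=7,interpolation=cv2.INTER_CUBIC))
s=cv2.imread('pics/side0.png')
cv2.imwrite('pics/c3.png',cv2.resize(s[180:315,230:365],None,fx=4.4,fy=4.4,interpolation=cv2.INTER_CUBIC))
```

```text
(no output)
```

View pics/c1.png

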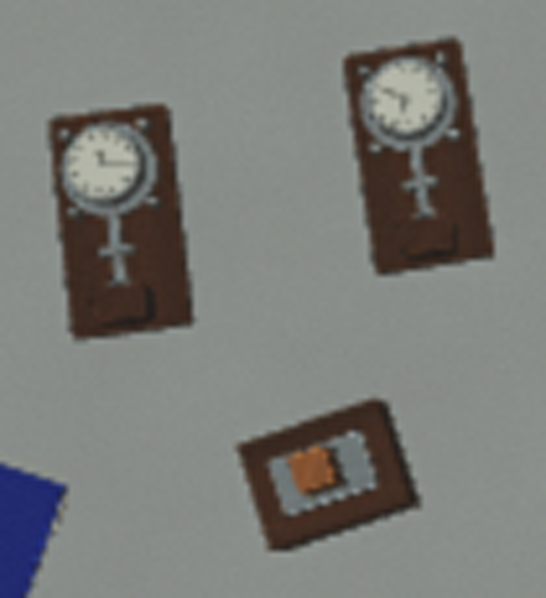

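View pics/c2.png

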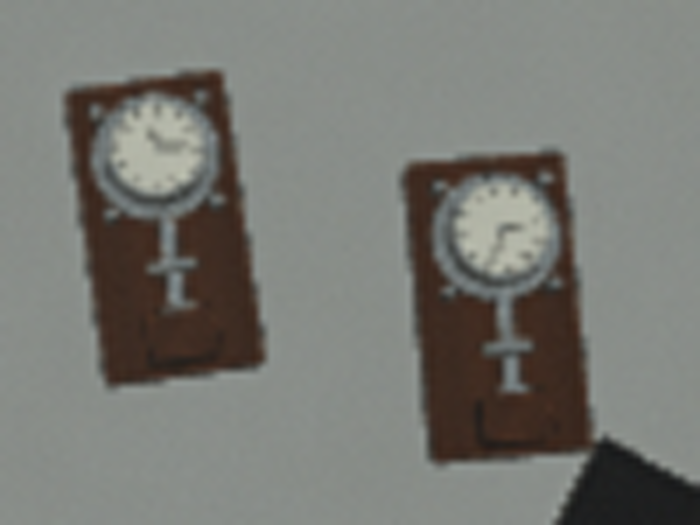

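View pics/c3.png

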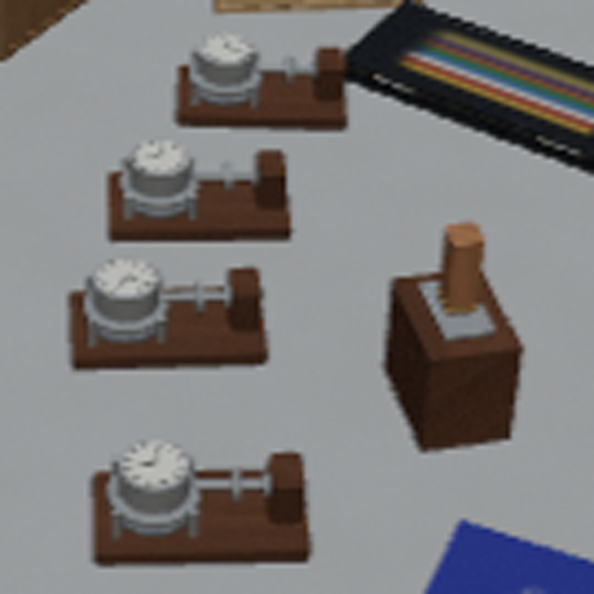

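```bash
cat > fit.py <<'E'
from h import *
import pickle
from scipy.optimize import least_squares
T=pickle.load(open('top0.pkl','rb'));S=pickle.load(open('side0.pkl','rb'))
def un(p,o,f): return [o[i]+(p[i]+.5)/f-.5 for i in(0,1)]
c1=lambda *p:un(p,(160,175),5.2); c2=lambda *p:un(p,(262,175),7); c3=lambda *p:un(p,(230,180),4.4)
D=(0,0,43);C=(-42,0,28.5);TL=(32,30,12);TR=(32,-30,12);BR=(-80,-30,0);BL=(-80,30,0);SL=(32,30,0);SR=(-80,30,0)
def st(f,d,c,tl,tr,br,bl,sd,sc,sl,sr):
    return [(T,D,f(*d),2),(T,C,f(*c),2),(T,TL,f(*tl),1),(T,TR,f(*tr),1),(T,BR,f(*br),1),(T,BL,f(*bl),1),(S,D,c3(*sd),2),(S,C,c3(*sc),2),(S,SL,c3(*sl),1),(S,SR,c3(*sr),1)]
O={'s1':st(c1,(103,161),(116,250),(50,118),(168,104),(193,323),(75,338),(153,463),(236,484),(95,560),(309,561)),
's2':st(c1,(404,97),(420,183),(345,55),(460,38),(494,257),(378,273),(124,278),(199,295),(72,367),(267,362)),
's3':st(c2,(156,147),(173,264),(66,91),(222,70),(264,363),(107,384),(160,156),(228,175),(109,240),(290,237)),
's4':st(c2,(498,227),(508,348),(404,163),(563,152),(594,450),(433,462),(225,47),(291,69),(178,124),(346,128)),
'holder':[(T,(0,0,121),c1(314,470),2),(T,(14,23,71),c1(267,460),1),(T,(14,-23,71),c1(362,432),1),(T,(-14,-23,71),c1(378,483),1),(T,(-14,23,71),c1(284,517),1),(T,(26,35,66),c1(238,445),1),(T,(26,-35,66),c1(380,400),1),(S,(0,0,121),c3(465,231),2),(S,(26,35,66),c3(390,281),1),(S,(-26,35,66),c3(430,358),1),(S,(-26,-35,66),c3(521,346),1),(S,(26,35,0),c3(420,450),0)],
'tray':[(T,(75,105,18),(374,205),1),(T,(75,-105,18),(453,189),1),(T,(-75,-105,18),(466,243),1),(T,(-75,105,18),(387,259),1)]}
for k,o in O.items():
    def r(p):
        R=np.array([[np.cos(p[2]),-np.sin(p[2])],[np.sin(p[2]),np.cos(p[2])]])
        return np.concatenate([w*(np.array(w2pix(c,[*(R@P[:2]+p[:2]),P[2]]))-q) for c,P,q,w in o])
    s=least_squares(r,[*pix2w(T,*o[0][2],30)[:2],0.])
    print(k,s.x[:2].round(1),'yaw',np.degrees(s.x[2]).round(2)); print((s.fun.reshape(-1,2)*2.6).round(1).tolist())
E
python3 fit.py
```

```text
s1 [577.6 332.9] yaw 7.07
[[0.9, -0.0], [1.3, -0.6], [-0.1, -1.7], [0.5, -1.8], [0.7, 0.4], [-0.1, 0.1], [2.1, 0.4], [0.0, -0.1], [-2.1, 3.6], [0.9, 2.8]]
s2 [610.9 185.9] yaw 9.35
[[2.1, -2.3], [0.9, -0.3], [-1.5, -1.1], [0.0, -1.9], [0.6, -0.8], [-0.6, 0.7], [2.5, -0.2], [0.9, 1.2], [-0.6, 3.0], [1.1, 3.0]]
s3 [604.8  67.7] yaw 8.31
[[1.2, -1.3], [0.4, 0.0], [-0.6, -1.5], [0.5, -2.0], [0.9, 0.1], [-0.1, 0.7], [0.7, 0.8], [1.1, 0.4], [-0.4, 2.2], [1.5, 2.8]]
s4 [575.2 -56.7] yaw 5.42
[[2.2, -0.2], [0.8, -1.4], [-0.6, -0.5], [-0.1, -1.8], [-0.8, -0.4], [-0.8, 0.6], [2.7, 2.1], [-0.3, -0.4], [-1.0, 2.5], [1.4, 2.3]]
holder [427.9 221.7] yaw -11.18
[[-5.4, -6.0], [5.8, -15.5], [6.2, 8.2], [-8.1, 12.1], [-9.1, -14.6], [11.3, -22.7], [12.7, 14.4], [-2.1, 2.2], [1.6, 37.0], [35.0, 3.6], [-4.5, -36.6], [-0.0, -0.0]]
tray [ 536.  -282.5] yaw 11.51
[[-0.7, -4.1], [-1.3, -3.3], [2.3, 3.3], [-0.3, 3.9]]
```

```bash
sed -i 's/(S,(26,35,66),c3(390,281),1),(S,(-26,35,66),c3(430,358),1),(S,(-26,-35,66),c3(521,346),1),(S,(26,35,0),c3(420,450),0)/(S,(26,-35,66),c3(390,281),1),(S,(26,35,66),c3(430,358),1),(S,(-26,35,66),c3(521,346),1),(S,(26,35,0),c3(425,450),1),(S,(-26,35,0),c3(511,437),1)/' fit.py; python3 fit.py | grep -A1 hold
```

```text
holder [426.1 219.7] yaw 18.71
[[-1.1, -1.8], [0.8, -0.4], [-0.1, -2.0], [1.0, 0.9], [1.3, -0.4], [0.0, -0.7], [-0.4, -1.8], [2.1, -0.2], [1.6, -2.2], [0.9, 0.9], [2.3, 0.3], [-2.0, 1.0], [0.8, 0.8]]
```

drive_tool([
  [50, 35, 0, 0, 0, 10],
  [50, 35, 0, 0, 0, 10],
  [50, 35, 0, 0, 0, 10],
  [50, 35, 0, 0, 0, 10],
  [50, 35, 0, 0, 0, 10],
], jaw=100)

```text
clock: 0.72
tool_pos: [443.7, -418.3, 256.2]
orientation: [0.828, 0.561, -0.0, -0.0]
contact_force: [0.1, -1.0, 0.3]
gripper_width: 85.7
grasp_force: 0.0
```

drive_tool([
  [40, 50, 0, 0, 0, 10],
  [40, 50, 0, 0, 0, 10],
  [0, 60, 0, 0, 0, 10],
  [0, 60, 0, 0, 0, 10],
  [0, 60, 0, 0, 0, 0],
])

```text
clock: 1.35
tool_pos: [520.2, -140.2, 256.1]
orientation: [0.587, 0.809, 0.0, -0.0]
contact_force: [0.3, 0.8, 0.3]
gripper_width: 85.2
grasp_force: 0.0
```

drive_tool([
  [0, 60, 0, 0, 0, 0],
  [0, 60, 0, 0, 0, 0],
  [0, 60, 0, 0, 0, 0],
  [0, 60, 0, 0, 0, 0],
  [0, 0, 0, 0, 0, 0],
])

```text
clock: 1.98
tool_pos: [519.9, 101.3, 256.1]
orientation: [0.586, 0.81, 0.0, -0.0]
contact_force: [-0.6, -0.6, 1.2]
gripper_width: 85.1
grasp_force: 0.0
```

drive_tool([
  [-31, 40, -30, 0, 0, 0.5],
  [-31, 40, -30, 0, 0, 0],
  [-32, 38, -40, 0, 0, 0],
  [0, 0, 0, 0, 0, 0],
])

```text
clock: 2.48
tool_pos: [424.6, 215.7, 155.0]
orientation: [0.584, 0.812, -0.002, -0.001]
contact_force: [0.4, -0.1, 0.4]
gripper_width: 85.8
grasp_force: 0.0
```

drive_tool([
  [0, 0, -25, 0, 0, 0],
  [0, 0, -25, 0, 0, 0],
  [0, 0, 0, 0, 0, 0],
])

```text
clock: 2.85
tool_pos: [427.6, 214.1, 106.5]
orientation: [0.585, 0.811, -0.001, -0.0]
contact_force: [0.9, -0.1, 0.3]
gripper_width: 85.5
grasp_force: 0.0
```

Run:
```python
from h import *
print(read_state()['tool_pos'])
c=cam('side');i=c['pixels']; print([w2pix(c,p) for p in((426,220,0),(426,220,121))])
s=i[130:290,260:420]
t=cam('top')['pixels'][210:310,160:300]
a=cv2.resize(s,(400,400),interpolation=2);b=cv2.resize(t,(400,400),interpolation=2)
cv2.imwrite('pics/f1.png',np.hstack([a,b]))
```

```text
[427.56833698 214.07858549 106.53734309]
[(np.float64(331.2761038117986), np.float64(271.16626803817854)), (np.float64(335.73417861569254), np.float64(232.16162537741815))]
```

View pics/f1.png

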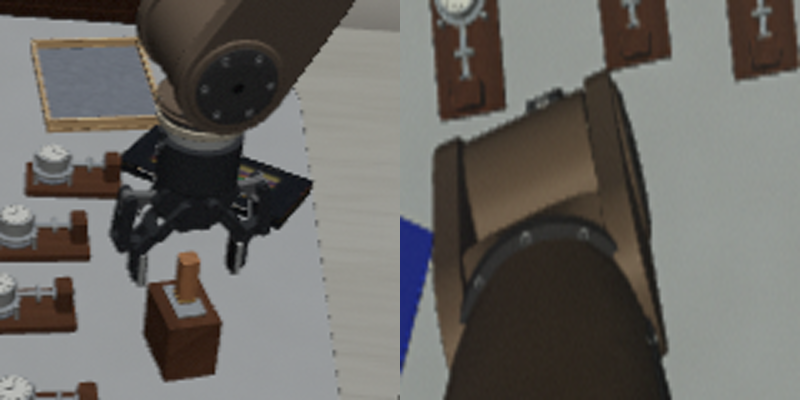

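drive_tool([
  [-1.5, 5.5, -1, 0, 0, 0.3],
  [0, 0, 0, 0, 0, 0],
  [0, 0, 0, 0, 0, 0],
  [0, 0, 0, 0, 0, 0],
  [0, 0, 0, 0, 0, 0],
], jaw=25)

```text
clock: 3.58
tool_pos: [425.6, 220.7, 106.2]
orientation: [0.583, 0.813, 0.0, 0.0]
contact_force: [-0.3, -0.2, -0.6]
gripper_width: 20.9
grasp_force: 0.0
```

drive_tool([
  [0, 0, 0, 0, 0, 0],
  [0, 0, 0, 0, 0, 0],
  [0, 0, 0, 0, 0, 0],
  [0, 0, 0, 0, 0, 0],
  [0, 0, 0, 0, 0, 0],
], jaw=19)

```text
clock: 4.2
tool_pos: [425.6, 220.7, 106.3]
orientation: [0.583, 0.813, 0.0, 0.0]
contact_force: [-0.7, -0.8, 5.8]
gripper_width: 17.1
grasp_force: 53.9
```

drive_tool([
  [0, 0, 0, 0, 0, 0],
  [0, 0, 0, 0, 0, 0],
  [0, 0, 0, 0, 0, 0],
], jaw=15)

```text
clock: 4.58
tool_pos: [425.6, 220.7, 106.3]
orientation: [0.583, 0.813, 0.0, 0.0]
contact_force: [-0.7, -0.4, 5.5]
gripper_width: 17.3
grasp_force: 58.2
```

drive_tool([
  [0, 0, 10, 0, 0, 0],
  [0, 0, 25, 0, 0, 0],
  [0, 0, 35, 0, 0, 0],
  [0, 0, 20, 0, 0, 0],
  [0, 0, 0, 0, 0, 0],
], jaw=5)

```text
clock: 5.2
tool_pos: [425.9, 220.8, 197.5]
orientation: [0.583, 0.813, 0.001, 0.001]
contact_force: [-0.4, -0.3, -1.2]
gripper_width: 17.0
grasp_force: 58.6
```

Run:
```python
from h import *
s=read_state();print(s['tool_pos'],s['gripper_width'],s['grasp_force'],s['contact_force'])
c=cam('side');i=c['pixels']; print([w2pix(c,p) for p in((426,220,95),)])
s=i[130:280,260:410]
t=cam('top')['pixels'][210:310,160:300]
a=cv2.resize(s,(590,590),interpolation=2)
cv2.imwrite('pics/f2.png',a)
```

```text
[425.92352649 220.8150684  197.46253837] 17.006088604736927 58.561511635780334 [-0.44724704 -0.32784515 -1.18833783]
[(np.float64(334.73337211154694), np.float64(240.917893897782))]
```

View pics/f2.png

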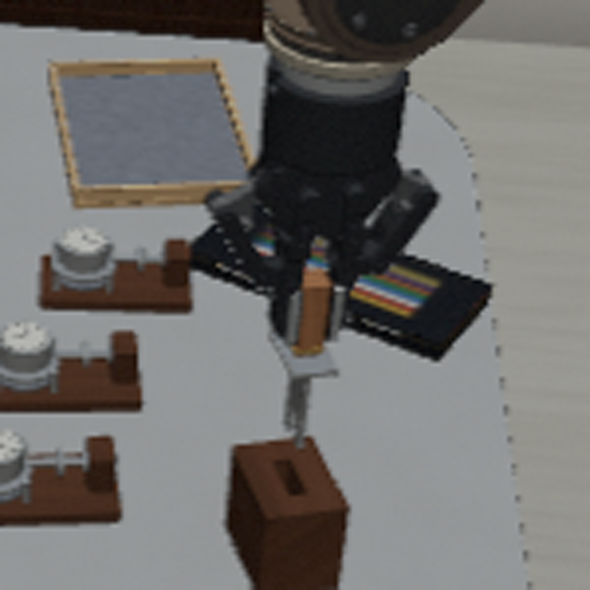

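drive_tool([
  [30, 27, 0, 0, 0, -3],
  [30, 27, 0, 0, 0, -3],
  [30, 27, -15, 0, 0, -3],
  [29.5, 28, -20, 0, 0, -2.6],
  [0, 0, 0, 0, 0, 0],
])

```text
clock: 5.92
tool_pos: [545.3, 330.5, 157.4]
orientation: [0.662, 0.75, -0.002, -0.001]
contact_force: [0.2, -0.5, -1.7]
gripper_width: 17.2
grasp_force: 58.8
```

drive_tool([
  [0, 0, 0, 0, 0, 0],
  [0, 0, 0, 0, 0, 0],
])

```text
clock: 6.18
tool_pos: [544.6, 329.1, 161.4]
orientation: [0.662, 0.75, -0.0, 0.0]
contact_force: [-0.0, -0.2, -0.5]
gripper_width: 17.4
grasp_force: 58.8
```

Run:
```python
from h import *
c=cam('side');i=c['pixels']; print([w2pix(c,p) for p in((545.8,329,60),(545.8,329,28.5))])
a=cv2.resize(i[220:320,240:340],(590,590),interpolation=2)
cv2.imwrite('pics/f3.png',a)
```

```text
[(np.float64(279.24865651986505), np.float64(279.3474879371207)), (np.float64(278.8605751488309), np.float64(289.6215533034919))]
```

View pics/f3.png

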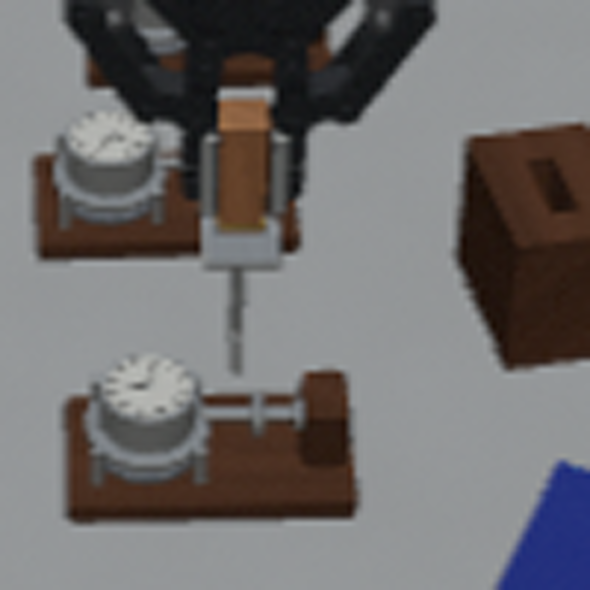

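drive_tool([
  [1.5, 1, -12, 0, 0, 0],
  [0, 0, -12, 0, 0, 0],
  [0, 0, -3, 0, 0, 0],
  [0, 0, 0, 0, 0, 0],
])

```text
clock: 6.72
tool_pos: [546.5, 330.6, 133.7]
orientation: [0.662, 0.75, -0.0, -0.0]
contact_force: [-0.3, -0.6, -0.8]
gripper_width: 17.6
grasp_force: 58.8
```

drive_tool([
  [0, 0, -3, 0, 0, 0],
  [0, 0, -3, 0, 0, 0],
  [0, 0, -3, 0, 0, 0],
  [0, 0, 0, 0, 0, 0],
])

```text
clock: 7.22
tool_pos: [546.5, 330.6, 124.9]
orientation: [0.662, 0.75, -0.0, -0.0]
contact_force: [-0.3, -0.4, -1.4]
gripper_width: 17.6
grasp_force: 58.8
```

drive_tool([
  [0, 0, -4, 0, 0, 0],
  [0, 0, -4, 0, 0, 0],
  [-3, -0.4, 0, 0, 0, 0],
  [-3, -0.4, 0, 0, 0, 0],
  [0, 0, 0, 0, 0, 0],
])

```text
clock: 7.85
tool_pos: [540.4, 329.9, 117.3]
orientation: [0.662, 0.75, 0.0, 0.0]
contact_force: [-0.5, -0.0, -0.1]
gripper_width: 17.4
grasp_force: 58.8
```

drive_tool([
  [-3, -0.4, 0, 0, 0, 0],
  [-3, -0.4, 0, 0, 0, 0],
  [-2, -0.2, 0, 0, 0, 0],
  [-1, -0.1, 0, 0, 0, 0],
  [0, 0, 0, 0, 0, 0],
])

```text
clock: 8.48
tool_pos: [531.8, 328.8, 117.3]
orientation: [0.662, 0.75, 0.0, 0.0]
contact_force: [3.9, -0.7, -0.1]
gripper_width: 17.1
grasp_force: 58.9
```

Run:
```python
from h import *
s=read_state();print(s['tool_pos'],s['contact_force'])
i=cam('side')['pixels']
a=cv2.resize(i[220:320,240:340],(590,590),interpolation=2)
cv2.imwrite('pics/f4.png',a)
```

```text
[531.79328505 328.77502386 117.32700923] [ 3.86052039 -0.73464974 -0.10979501]
```

View pics/f4.png

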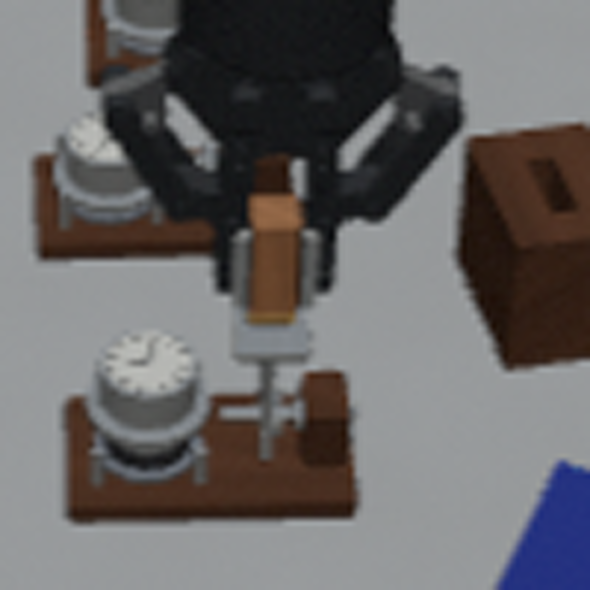

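drive_tool([
  [4, 0.5, 0, 0, 0, 0],
  [5, 0.6, 0, 0, 0, 0],
  [0, 0, 15, 0, 0, 0],
  [0, 0, 25, 0, 0, 0],
  [0, 0, 15, 0, 0, 0],
])

```text
clock: 9.15
tool_pos: [540.5, 330.0, 173.9]
orientation: [0.662, 0.75, 0.0, 0.0]
contact_force: [0.7, 0.2, -1.4]
gripper_width: 17.5
grasp_force: 58.9
```

drive_tool([
  [13, -49, 0, 0, 0, 1],
  [13, -49, 0, 0, 0, 1],
  [12.5, -50, 0, 0, 0, 0.3],
  [0, 0, 0, 0, 0, 0],
  [0, 0, 0, 0, 0, 0],
])

```text
clock: 9.78
tool_pos: [578.9, 182.0, 172.4]
orientation: [0.647, 0.763, 0.0, -0.0]
contact_force: [-0.9, 0.4, -1.5]
gripper_width: 17.4
grasp_force: 59.0
```

drive_tool([
  [0, 0, -12, 0, 0, 0],
  [0, 0, 0, 0, 0, 0],
  [0, 0, 0, 0, 0, 0],
])

```text
clock: 10.15
tool_pos: [578.9, 182.5, 159.9]
orientation: [0.646, 0.763, -0.0, -0.0]
contact_force: [-0.3, -0.0, -1.2]
gripper_width: 17.2
grasp_force: 58.9
```

drive_tool([
  [0.5, -0.5, -12, 0, 0, 0],
  [0, 0, -12, 0, 0, 0],
  [0, 0, -3, 0, 0, 0],
  [0, 0, 0, 0, 0, 0],
])

```text
clock: 10.65
tool_pos: [579.5, 181.3, 132.7]
orientation: [0.647, 0.763, -0.0, -0.0]
contact_force: [0.0, 0.3, -1.6]
gripper_width: 17.1
grasp_force: 58.9
```

drive_tool([
  [0, 0, -3, 0, 0, 0],
  [0, 0, -3, 0, 0, 0],
  [0, 0, -3, 0, 0, 0],
  [0, 0, 0, 0, 0, 0],
])

```text
clock: 11.15
tool_pos: [579.5, 181.4, 123.9]
orientation: [0.647, 0.763, -0.0, -0.0]
contact_force: [-0.4, -1.1, -1.2]
gripper_width: 17.5
grasp_force: 58.9
```

drive_tool([
  [0, 0, -4, 0, 0, 0],
  [0, 0, -3, 0, 0, 0],
  [-3, -0.5, 0, 0, 0, 0],
  [-3, -0.5, 0, 0, 0, 0],
  [0, 0, 0, 0, 0, 0],
])

```text
clock: 11.78
tool_pos: [573.4, 180.4, 117.3]
orientation: [0.647, 0.763, 0.0, 0.0]
contact_force: [-0.5, -0.1, -0.8]
gripper_width: 17.1
grasp_force: 58.9
```

drive_tool([
  [-3, -0.5, 0, 0, 0, 0],
  [-3, -0.5, 0, 0, 0, 0],
  [-2, -0.3, 0, 0, 0, 0],
  [-1.5, -0.2, 0, 0, 0, 0],
  [0, 0, 0, 0, 0, 0],
])

```text
clock: 12.4
tool_pos: [564.3, 178.8, 117.3]
orientation: [0.647, 0.763, 0.0, 0.0]
contact_force: [4.5, 0.5, 0.2]
gripper_width: 17.1
grasp_force: 58.9
```

drive_tool([
  [4, 0.6, 0, 0, 0, 0],
  [5, 0.8, 0, 0, 0, 0],
  [0, 0, 15, 0, 0, 0],
  [0, 0, 25, 0, 0, 0],
  [0, 0, 0, 0, 0, 0],
])

```text
clock: 13.02
tool_pos: [573.3, 180.4, 159.1]
orientation: [0.647, 0.763, 0.001, 0.001]
contact_force: [0.6, 1.2, -1.5]
gripper_width: 17.2
grasp_force: 59.0
```

drive_tool([
  [0, -38, 3, 0, 0, -0.5],
  [0, -39, 0, 0, 0, -0.5],
  [0, -39, 0, 0, 0, 0],
  [0, 0, -3, 0, 0, 0],
  [0, 0, 0, 0, 0, 0],
])

```text
clock: 13.65
tool_pos: [572.6, 64.5, 156.5]
orientation: [0.653, 0.757, -0.0, -0.001]
contact_force: [-0.0, 0.5, 0.0]
gripper_width: 17.0
grasp_force: 59.0
```

drive_tool([
  [0, 0, 0, 0, 0, 0],
  [0, 0, 0, 0, 0, 0],
])

```text
clock: 13.9
tool_pos: [573.0, 65.1, 157.1]
orientation: [0.653, 0.757, 0.0, -0.0]
contact_force: [0.5, 0.2, -0.6]
gripper_width: 17.4
grasp_force: 59.0
```

drive_tool([
  [0.5, -0.6, -12, 0, 0, 0],
  [0, 0, -10, 0, 0, 0],
  [0, 0, -3, 0, 0, 0],
  [0, 0, 0, 0, 0, 0],
])

```text
clock: 14.4
tool_pos: [573.5, 63.6, 131.7]
orientation: [0.653, 0.757, -0.0, -0.0]
contact_force: [-0.1, -0.3, -0.9]
gripper_width: 17.4
grasp_force: 59.0
```

drive_tool([
  [0, 0, -3, 0, 0, 0],
  [0, 0, -3, 0, 0, 0],
  [0, 0, -3, 0, 0, 0],
  [0, 0, 0, 0, 0, 0],
])

```text
clock: 14.9
tool_pos: [573.5, 63.7, 122.9]
orientation: [0.653, 0.757, -0.0, -0.0]
contact_force: [0.2, 0.7, -1.5]
gripper_width: 17.2
grasp_force: 59.0
```

Next is s4, yaw 5.4, with TCP about (543.7, -58.6).

drive_tool([
  [0, 0, -3, 0, 0, 0],
  [0, 0, -3, 0, 0, 0],
  [-3, -0.4, 0, 0, 0, 0],
  [-3, -0.4, 0, 0, 0, 0],
  [0, 0, 0, 0, 0, 0],
])

```text
clock: 15.52
tool_pos: [567.3, 62.8, 117.2]
orientation: [0.653, 0.757, 0.0, 0.0]
contact_force: [-0.0, -0.1, -1.1]
gripper_width: 17.4
grasp_force: 59.0
```

drive_tool([
  [-3, -0.4, 0, 0, 0, 0],
  [-3, -0.4, 0, 0, 0, 0],
  [-2, -0.3, 0, 0, 0, 0],
  [-1.5, -0.2, 0, 0, 0, 0],
  [0, 0, 0, 0, 0, 0],
])

```text
clock: 16.15
tool_pos: [558.3, 61.5, 117.3]
orientation: [0.653, 0.757, 0.0, 0.0]
contact_force: [4.1, -0.1, -1.2]
gripper_width: 17.1
grasp_force: 58.9
```

drive_tool([
  [4, 0.5, 0, 0, 0, 0],
  [5, 0.7, 0, 0, 0, 0],
  [0, 0, 15, 0, 0, 0],
  [0, 0, 28, 0, 0, 0],
  [0, 0, 0, 0, 0, 0],
])

```text
clock: 16.77
tool_pos: [567.3, 62.8, 162.3]
orientation: [0.653, 0.757, 0.001, 0.001]
contact_force: [-0.3, 0.1, -1.1]
gripper_width: 17.2
grasp_force: 59.1
```

drive_tool([
  [-8, -41, 0, 0, 0, -1],
  [-8, -41, 0, 0, 0, -1],
  [-8, -40, 0, 0, 0, -0.9],
  [0, 0, 0, 0, 0, 0],
  [0, 0, 0, 0, 0, 0],
])

```text
clock: 17.4
tool_pos: [542.7, -59.0, 159.9]
orientation: [0.672, 0.74, -0.0, -0.0]
contact_force: [-0.0, -0.1, -1.1]
gripper_width: 17.1
grasp_force: 59.0
```

drive_tool([
  [0, 0, 0, 0, 0, 0],
  [0, 0, 0, 0, 0, 0],
])

```text
clock: 17.65
tool_pos: [543.1, -58.4, 160.1]
orientation: [0.672, 0.741, -0.0, -0.0]
contact_force: [0.4, -0.3, -1.7]
gripper_width: 17.3
grasp_force: 59.0
```

drive_tool([
  [0.6, -0.3, -12, 0, 0, 0],
  [0, 0, -12, 0, 0, 0],
  [0, 0, -4, 0, 0, 0],
  [0, 0, 0, 0, 0, 0],
])

```text
clock: 18.15
tool_pos: [543.6, -59.5, 131.6]
orientation: [0.672, 0.74, -0.0, -0.0]
contact_force: [1.0, 0.4, -1.4]
gripper_width: 17.3
grasp_force: 59.0
```

drive_tool([
  [0, 0, -3, 0, 0, 0],
  [0, 0, -3, 0, 0, 0],
  [0, 0, -3, 0, 0, 0],
  [0, 0, 0, 0, 0, 0],
])

```text
clock: 18.65
tool_pos: [543.6, -59.5, 122.9]
orientation: [0.672, 0.74, -0.0, -0.0]
contact_force: [-0.4, 0.3, -1.0]
gripper_width: 17.4
grasp_force: 59.0
```

drive_tool([
  [0, 0, -3, 0, 0, 0],
  [0, 0, -3, 0, 0, 0],
  [-3, -0.3, 0, 0, 0, 0],
  [-3, -0.3, 0, 0, 0, 0],
  [0, 0, 0, 0, 0, 0],
])

```text
clock: 19.27
tool_pos: [537.5, -60.2, 117.3]
orientation: [0.672, 0.74, 0.0, 0.0]
contact_force: [-0.3, 0.9, -0.7]
gripper_width: 17.5
grasp_force: 59.0
```

drive_tool([
  [-3, -0.3, 0, 0, 0, 0],
  [-3, -0.3, 0, 0, 0, 0],
  [-2, -0.2, 0, 0, 0, 0],
  [-1.5, -0.1, 0, 0, 0, 0],
  [0, 0, 0, 0, 0, 0],
])

```text
clock: 19.9
tool_pos: [528.3, -61.1, 117.3]
orientation: [0.672, 0.74, 0.0, 0.0]
contact_force: [4.1, 1.2, -1.4]
gripper_width: 17.1
grasp_force: 58.9
```

drive_tool([
  [4, 0.4, 0, 0, 0, 0],
  [5, 0.5, 0, 0, 0, 0],
  [0, 0, 15, 0, 0, 0],
  [0, 0, 30, 0, 0, 0],
  [0, 0, 40, 0, 0, 0],
])

```text
clock: 20.52
tool_pos: [536.1, -60.0, 203.1]
orientation: [0.672, 0.74, -0.001, -0.001]
contact_force: [1.3, -0.4, -1.3]
gripper_width: 17.3
grasp_force: 59.0
```

Run:
```python
from h import *
s=read_state();print(s['tool_pos'],s['contact_force'])
i=cam('side')['pixels']
a=cv2.resize(i[170:320,220:370],(590,590),interpolation=2)
cv2.imwrite('pics/f5.png',a)
```

```text
[536.14275016 -59.96458407 203.0827808 ] [ 1.26904889 -0.42416562 -1.27586294]
```

View pics/f5.png

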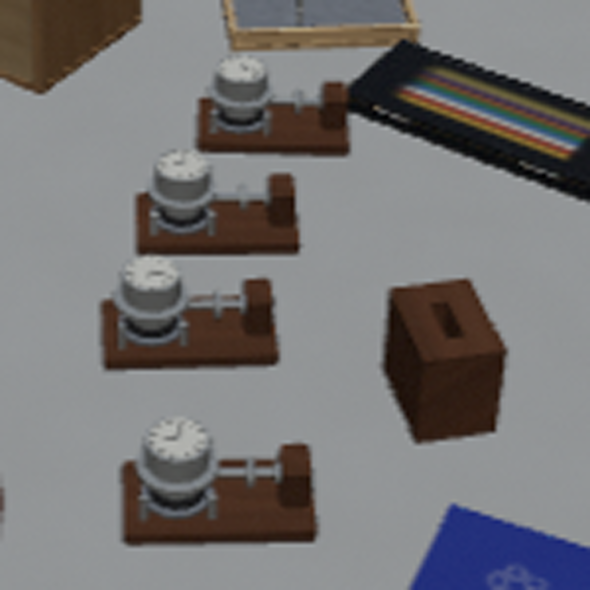

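drive_tool([
  [-18, 47, 0, 0, 0, 2.2],
  [-18, 47, 0, 0, 0, 2.2],
  [-18, 47, 0, 0, 0, 2.2],
  [-18, 47, 0, 0, 0, 2.2],
  [-18, 47, 0, 0, 0, 2.2],
])

```text
clock: 21.2
tool_pos: [445.9, 176.1, 202.7]
orientation: [0.598, 0.802, -0.0, -0.0]
contact_force: [0.3, -0.4, -1.1]
gripper_width: 17.2
grasp_force: 59.0
```

drive_tool([
  [-20, 46, 0, 0, 0, 2.2],
  [0, 0, 0, 0, 0, 0],
  [0, 0, 0, 0, 0, 0],
  [0, 0, 0, 0, 0, 0],
])

```text
clock: 21.7
tool_pos: [427.5, 219.9, 202.3]
orientation: [0.583, 0.812, -0.0, 0.0]
contact_force: [-0.6, -0.5, -0.7]
gripper_width: 17.4
grasp_force: 59.0
```

drive_tool([
  [-1.8, 0.8, -15, 0, 0, 0],
  [0, 0, -12, 0, 0, 0],
  [0, 0, -5, 0, 0, 0],
  [0, 0, -5, 0, 0, 0],
  [0, 0, 0, 0, 0, 0],
])

```text
clock: 22.32
tool_pos: [425.4, 221.6, 165.0]
orientation: [0.583, 0.813, -0.0, -0.0]
contact_force: [-0.1, 0.1, -0.2]
gripper_width: 17.4
grasp_force: 59.0
```

drive_tool([
  [0, 0, -4, 0, 0, 0],
  [0, 0, -4, 0, 0, 0],
  [0, 0, -4, 0, 0, 0],
  [0, 0, 0, 0, 0, 0],
])

```text
clock: 22.82
tool_pos: [425.2, 221.6, 152.8]
orientation: [0.583, 0.813, -0.0, -0.0]
contact_force: [1.0, 1.0, -1.2]
gripper_width: 17.1
grasp_force: 59.0
```

drive_tool([
  [0, -0.5, -12, 0, 0, 0],
  [0, 0, -12, 0, 0, 0],
  [0, 0, -12, 0, 0, 0],
  [0, 0, -6, 0, 0, 0],
  [0, 0, 0, 0, 0, 0],
])

```text
clock: 23.45
tool_pos: [425.3, 221.1, 110.6]
orientation: [0.583, 0.813, -0.0, -0.0]
contact_force: [0.9, -0.8, -0.9]
gripper_width: 17.5
grasp_force: 59.0
```

drive_tool([
  [0, 0, -2, 0, 0, 0],
  [0, 0, -1, 0, 0, 0],
  [0, 0, 0, 0, 0, 0],
])

```text
clock: 23.82
tool_pos: [425.4, 221.2, 108.3]
orientation: [0.583, 0.813, 0.0, 0.0]
contact_force: [0.1, 0.3, -0.9]
gripper_width: 17.4
grasp_force: 59.0
```

drive_tool([
  [0, 0, -1.5, 0, 0, 0],
  [0, 0, -1, 0, 0, 0],
  [0, 0, 0, 0, 0, 0],
])

```text
clock: 24.2
tool_pos: [425.4, 221.2, 106.2]
orientation: [0.583, 0.813, 0.0, 0.0]
contact_force: [-2.9, -0.9, 10.9]
gripper_width: 17.1
grasp_force: 60.6
```

drive_tool([
  [0, 0, 0, 0, 0, 0],
  [0, 0, 0, 0, 0, 0],
  [0, 0, 0, 0, 0, 0],
  [0, 0, 0, 0, 0, 0],
  [0, 0, 20, 0, 0, 0],
], jaw=70)

```text
clock: 24.82
tool_pos: [424.9, 221.0, 124.9]
orientation: [0.583, 0.813, -0.001, -0.001]
contact_force: [-0.2, 0.3, 0.4]
gripper_width: 59.8
grasp_force: 0.0
```

drive_tool([
  [0, 0, 50, 0, 0, 0],
  [0, 0, 40, 0, 0, 0],
  [0, 0, 0, 0, 0, 0],
])

```text
clock: 25.2
tool_pos: [426.2, 221.5, 218.1]
orientation: [0.583, 0.813, 0.002, 0.002]
contact_force: [-0.4, -0.2, -0.2]
gripper_width: 59.7
grasp_force: 0.0
```

Run:
```python
from h import *
import pickle
c=cam('side');i=c['pixels']
T=cam('top','top1')['pixels']
a=cv2.resize(i[190:290,300:400],(400,400),interpolation=2)
b=cv2.resize(T[175:275,360:480],(400,400*100//120),interpolation=2)
b=np.vstack([b,np.zeros((400-b.shape[0],400,3),np.uint8)])
cv2.imwrite('pics/f6.png',np.hstack([a,b]))
```

```text
(no output)
```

View pics/f6.png

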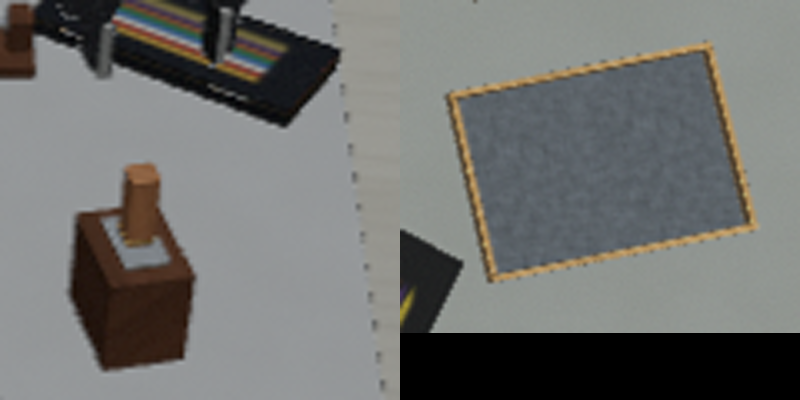

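```bash
cat >> h.py <<'E'
def tray(c):
    from scipy.optimize import least_squares
    r=c['pixels'][150:300,350:500]; b,g,rr=[r[...,i].astype(int) for i in range(3)]
    m=((rr-b>25)&(rr>110)).astype(np.uint8)
    n,l,s,_=cv2.connectedComponentsWithStats(m,connectivity=8); k=1+np.argmax(s[1:,2]*s[1:,3])
    box=cv2.boxPoints(cv2.minAreaRect(np.argwhere(l==k)[:,::-1].astype(np.float32)))+[350,150]
    W=np.array([pix2w(c,u,v,18)[:2] for u,v in box]); o=W.mean(0)
    e=[W[1]-W[0],W[2]-W[1]]; L=[np.linalg.norm(x) for x in e]; y=e[int(np.argmax(L))]; y=y*np.sign(y[1])
    return o,np.degrees(np.arctan2(-y[0],y[1])),L
E
python3 - <<'E'
from h import *
c=cam('top'); o,a,L=tray(c); print(o,a,L)
R=Ro.from_euler('z',a,degrees=True).as_matrix()[:2,:2]
for p in((33,52),(33,-52),(-33,52),(-33,-52)): print(p,(o+R@p).round(1))
s=camera('side')
for z in(190,195,200,205): print(z,w2pix(s,(426+35,221+12,z)),w2pix(s,(426-35,221-12,z)))
E
```

```text
[ 538.79561769 -284.8990397 ] 11.56474537999102 [np.float64(217.01969437846464), np.float64(151.1933303322006)]
(33, 52) [ 560.7 -227.3]
(33, -52) [ 581.6 -329.2]
(-33, 52) [ 496.  -240.6]
(-33, -52) [ 516.9 -342.5]
190 (np.float64(322.75841131496253), np.float64(209.97653878278356)) (np.float64(354.0697474136237), np.float64(206.22727689347354))
195 (np.float64(322.92954311321444), np.float64(208.14135554818625)) (np.float64(354.3156323608072), np.float64(204.40652604612106))
200 (np.float64(323.10152924950285), np.float64(206.29701056307138)) (np.float64(354.56272897833895), np.float64(202.57680291380888))
205 (np.float64(323.2743761374805), np.float64(204.4434350487072)) (np.float64(354.81104624463364), np.float64(200.73804101236993))
```

drive_tool([
  [15, 11, 0, 0, 0, -10.2],
  [15, 11, 0, 0, 0, -10.2],
  [15, 11, 0, 0, 0, -10.2],
  [15, 11, 0, 0, 0, -10.2],
  [15, 11, 0, 0, 0, -10.2],
])

```text
clock: 26.02
tool_pos: [500.6, 276.4, 214.0]
orientation: [0.877, 0.48, -0.001, -0.0]
contact_force: [0.5, -0.1, -0.8]
gripper_width: 59.6
grasp_force: 0.0
```

drive_tool([
  [15, 11, -10, 0, 0, -10.2],
  [15, 11, -15, 0, 0, -10.2],
  [15, 11, -20, 0, 0, -10.2],
  [15, 11, -20, 0, 0, -10.2],
  [16, 12, -20, 0, 0, -9.9],
])

```text
clock: 26.65
tool_pos: [576.4, 332.3, 128.1]
orientation: [0.998, 0.058, -0.001, 0.001]
contact_force: [0.2, 0.6, -0.2]
gripper_width: 60.1
grasp_force: 0.0
```

drive_tool([
  [0, 0, -20, 0, 0, 0],
  [0, 0, 0, 0, 0, 0],
  [0, 0, 0, 0, 0, 0],
])

```text
clock: 27.02
tool_pos: [576.1, 331.9, 110.9]
orientation: [0.998, 0.062, -0.0, 0.0]
contact_force: [-0.1, -0.1, 0.5]
gripper_width: 59.8
grasp_force: 0.0
```

drive_tool([
  [1.5, 1, -15, 0, 0, 0],
  [0, 0, -15, 0, 0, 0],
  [0, 0, -10, 0, 0, 0],
  [0, 0, -4, 0, 0, 0],
  [0, 0, 0, 0, 0, 0],
])

```text
clock: 27.65
tool_pos: [577.8, 333.2, 66.4]
orientation: [0.998, 0.061, -0.0, 0.0]
contact_force: [-1.0, -0.3, 0.5]
gripper_width: 59.7
grasp_force: 0.0
```

drive_tool([
  [0, 0, 0, 0, 0, 0],
  [0, 0, 0, 0, 0, 0],
  [0, 0, 0, 0, 0, 0],
], jaw=50)

```text
clock: 28.02
tool_pos: [577.9, 333.2, 66.9]
orientation: [0.998, 0.061, 0.0, -0.0]
contact_force: [-0.1, -0.8, 0.4]
gripper_width: 42.7
grasp_force: 0.0
```

Run:
```python
from h import *
i=cam('side')['pixels']
cv2.imwrite('pics/f7.png',cv2.resize(i[230:320,220:310],(590,590),interpolation=2))
```

```text
(no output)
```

View pics/f7.png

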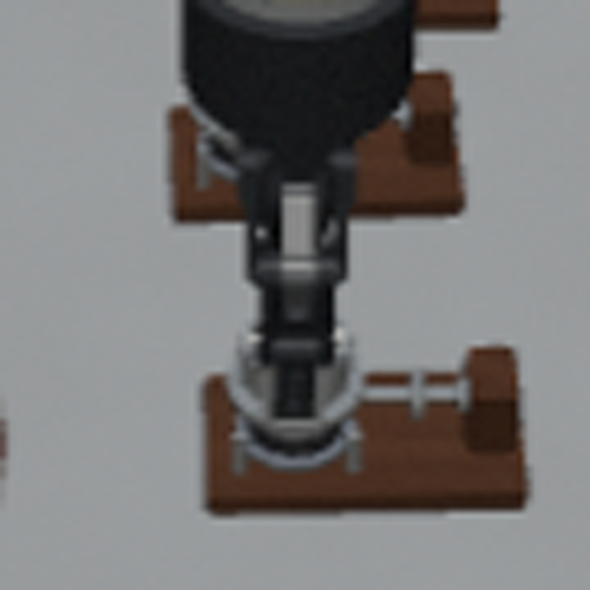

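drive_tool([
  [0, 0, 0, 0, 0, 0],
  [0, 0, 0, 0, 0, 0],
  [0, 0, 0, 0, 0, 0],
], jaw=46)

```text
clock: 28.45
tool_pos: [577.9, 333.2, 66.6]
orientation: [0.998, 0.061, 0.0, 0.0]
contact_force: [0.2, -0.6, -0.1]
gripper_width: 39.6
grasp_force: 0.0
```

drive_tool([
  [0, 0, 0, 0, 0, 0],
  [0, 0, 0, 0, 0, 0],
  [0, 0, 0, 0, 0, 0],
], jaw=45)

```text
clock: 28.82
tool_pos: [577.9, 333.1, 66.6]
orientation: [0.998, 0.061, -0.0, 0.0]
contact_force: [0.5, -0.8, -0.1]
gripper_width: 38.3
grasp_force: 0.3
```

drive_tool([
  [0, 0, 0, 0, 0, 0],
  [0, 0, 0, 0, 0, 0],
  [0, 0, 0, 0, 0, 0],
], jaw=44.5)

```text
clock: 29.2
tool_pos: [577.9, 333.2, 66.6]
orientation: [0.998, 0.061, 0.0, 0.0]
contact_force: [-0.1, 0.0, 0.0]
gripper_width: 38.1
grasp_force: 0.3
```

drive_tool([
  [0, 0, 0, 0, 0, 0],
  [0, 0, 0, 0, 0, 0],
], jaw=44.2)

```text
clock: 29.45
tool_pos: [577.9, 333.2, 66.6]
orientation: [0.998, 0.061, -0.0, 0.0]
contact_force: [0.7, -0.3, 0.8]
gripper_width: 37.9
grasp_force: 2.7
```

drive_tool([
  [0, 0, 0, 0, 0, 0],
  [0, 0, 0, 0, 0, 0],
], jaw=44)

```text
clock: 29.7
tool_pos: [577.9, 333.2, 66.6]
orientation: [0.998, 0.061, 0.0, 0.0]
contact_force: [-0.5, -0.3, 1.1]
gripper_width: 37.8
grasp_force: 5.0
```

drive_tool([
  [0, 0, 0, 0, 0, 0],
  [0, 0, 0, 0, 0, 0],
], jaw=43.8)

```text
clock: 29.95
tool_pos: [577.9, 333.2, 66.7]
orientation: [0.998, 0.061, 0.0, 0.0]
contact_force: [0.0, 0.1, 0.3]
gripper_width: 37.5
grasp_force: 7.4
```

drive_tool([
  [0, 0, 0, 0, 0, 0],
  [0, 0, 0, 0, 0, 0],
], jaw=43.2)

```text
clock: 30.2
tool_pos: [577.9, 333.2, 66.6]
orientation: [0.998, 0.061, -0.0, 0.0]
contact_force: [-0.4, -0.9, 0.7]
gripper_width: 36.8
grasp_force: 15.4
```

drive_tool([
  [0, 0, 0, 0, 0, 0],
  [0, 0, 0, 0, 0, 0],
], jaw=42.7)

```text
clock: 30.45
tool_pos: [577.9, 333.2, 66.6]
orientation: [0.998, 0.061, -0.0, 0.0]
contact_force: [-0.0, 0.2, 0.8]
gripper_width: 37.0
grasp_force: 22.4
```

drive_tool([
  [0, 0, 5, 0, 0, 0],
  [0, 0, 15, 0, 0, 0],
  [0, 0, 25, 0, 0, 0],
  [0, 0, 25, 0, 0, 0],
  [0, -5, 5, 0, 0, 0],
], jaw=42.5)

```text
clock: 31.08
tool_pos: [578.4, 328.5, 144.1]
orientation: [0.998, 0.061, 0.002, -0.001]
contact_force: [-0.1, 0.0, -0.4]
gripper_width: 36.8
grasp_force: 25.2
```

drive_tool([
  [0, -20, 0, 0, 0, 0.6],
  [0, -40, 0, 0, 0, 0.6],
  [0, -50, 0, 0, 0, 0.6],
  [0, -50, 0, 0, 0, 0.6],
  [0, -50, 0, 0, 0, 0.6],
])

```text
clock: 31.7
tool_pos: [577.4, 116.4, 141.3]
orientation: [0.996, 0.088, -0.0, 0.0]
contact_force: [0.5, -0.3, 0.1]
gripper_width: 37.0
grasp_force: 25.3
```

drive_tool([
  [0, -50, 0, 0, 0, 0.6],
  [0, -40, 0, 0, 0, 0.6],
  [0, -20, 0, 0, 0, 0.3],
  [0, 0, 0, 0, 0, 0],
])

```text
clock: 32.2
tool_pos: [577.6, 6.7, 141.3]
orientation: [0.995, 0.099, -0.0, 0.0]
contact_force: [-0.8, -0.7, -0.8]
gripper_width: 37.0
grasp_force: 25.3
```

```bash
cat > t.py <<'E'
from h import *
s=read_state();print(s['tool_pos'],s['grasp_force'])
c=cam('top','topt'); o,a,L=tray(c); print(o.round(1),a.round(2),np.round(L,0))
R=Ro.from_euler('z',a,degrees=True).as_matrix()[:2,:2]
for p in((33,-52),(-33,-52),(33,52),(-33,52)): print(p,(o+R@p).round(1))
E
python3 t.py
```

```text
[577.56078332   6.73167658 141.33843351] 25.27415782213211
[ 538.7 -283.4] 11.57 [220. 152.]
(33, -52) [ 581.5 -327.7]
(-33, -52) [ 516.8 -340.9]
(33, 52) [ 560.7 -225.8]
(-33, 52) [ 496. -239.]
```

drive_tool([
  [1, -25, 0, 0, 0, 0],
  [0.5, -45, 0, 0, 0, 0],
  [0.5, -50, 0, 0, 0, 0],
  [0.5, -50, 0, 0, 0, 0],
  [0.5, -50, 0, 0, 0, 0],
])

```text
clock: 32.88
tool_pos: [581.0, -212.2, 141.5]
orientation: [0.995, 0.101, -0.0, -0.0]
contact_force: [0.5, -0.1, -1.6]
gripper_width: 37.0
grasp_force: 25.3
```

drive_tool([
  [0.5, -50, 0, 0, 0, 0],
  [0.5, -40, 0, 0, 0, 0],
  [0, -25, 0, 0, 0, 0],
  [0, 0, -20, 0, 0, 0],
  [0, 0, -20, 0, 0, 0],
])

```text
clock: 33.5
tool_pos: [582.1, -326.0, 100.8]
orientation: [0.995, 0.101, -0.0, -0.0]
contact_force: [0.5, 0.8, -0.5]
gripper_width: 37.0
grasp_force: 25.3
```

drive_tool([
  [0, 0, -20, 0, 0, 0],
  [0, 0, -13, 0, 0, 0],
  [0, 0, -6, 0, 0, 0],
  [0, 0, 0, 0, 0, 0],
  [0, 0, 0, 0, 0, 0],
])

```text
clock: 34.12
tool_pos: [582.1, -327.0, 63.3]
orientation: [0.995, 0.1, 0.0, 0.0]
contact_force: [-0.3, -0.2, -1.2]
gripper_width: 37.0
grasp_force: 25.3
```

drive_tool([
  [0, 0, -3, 0, 0, 0],
  [0, 0, -2, 0, 0, 0],
  [0, 0, -1, 0, 0, 0],
  [0, 0, -1, 0, 0, 0],
  [0, 0, 0, 0, 0, 0],
])

```text
clock: 34.75
tool_pos: [581.9, -326.8, 55.6]
orientation: [0.995, 0.1, -0.0, 0.0]
contact_force: [-0.7, 0.5, -0.2]
gripper_width: 37.0
grasp_force: 25.3
```

drive_tool([
  [0, 0, -0.5, 0, 0, 0],
  [0, 0, 0, 0, 0, 0],
])

```text
clock: 35.0
tool_pos: [581.9, -326.8, 55.2]
orientation: [0.995, 0.1, 0.0, 0.0]
contact_force: [-0.2, 0.2, 1.0]
gripper_width: 37.0
grasp_force: 25.3
```

drive_tool([
  [0, 0, -0.3, 0, 0, 0],
  [0, 0, 0, 0, 0, 0],
], jaw=44.5)

```text
clock: 35.25
tool_pos: [581.9, -326.9, 54.8]
orientation: [0.995, 0.1, 0.0, 0.0]
contact_force: [-0.2, -0.3, 1.1]
gripper_width: 38.1
grasp_force: 0.0
```

drive_tool([
  [0, 0, 0, 0, 0, 0],
  [0, 0, 0, 0, 0, 0],
  [0, 0, 0, 0, 0, 0],
  [0, 0, 20, 0, 0, 0],
  [0, 0, 40, 0, 0, 0],
], jaw=56)

```text
clock: 35.88
tool_pos: [581.5, -326.6, 115.3]
orientation: [0.995, 0.1, -0.001, -0.001]
contact_force: [0.2, -0.2, 1.5]
gripper_width: 47.9
grasp_force: 0.0
```

drive_tool([
  [0, 30, 25, 0, 0, 0],
  [0, 60, 0, 0, 0, -1],
  [0, 60, 0, 0, 0, -1],
  [0, 60, 0, 0, 0, -1],
  [0, 60, 0, 0, 0, 0],
], jaw=70)

```text
clock: 36.5
tool_pos: [582.0, -55.1, 141.4]
orientation: [0.997, 0.074, 0.001, 0.0]
contact_force: [1.3, 0.1, -0.3]
gripper_width: 59.8
grasp_force: 0.0
```

drive_tool([
  [6, 60, 0, 0, 0, 0],
  [6, 60, 0, 0, 0, 0],
  [6, 60, 0, 0, 0, 0],
  [10, 62, 0, 0, 0, 0],
  [0, 0, 0, 0, 0, 0],
])

```text
clock: 37.12
tool_pos: [609.9, 188.9, 141.2]
orientation: [0.997, 0.077, 0.001, -0.0]
contact_force: [-0.3, -0.9, 0.3]
gripper_width: 59.6
grasp_force: 0.0
```

```bash
python3 t.py
python3 - <<'E'
import cv2
i=cv2.imread('pics/topt.png'); cv2.imwrite('pics/f8.png',cv2.resize(i[170:270,350:480],None,fx=4.5,fy=4.5,interpolation=2))
E
```

```text
[609.93110478 188.925997   141.18756953] 0.0
[ 538.7 -283.4] 11.57 [220. 152.]
(33, -52) [ 581.5 -327.7]
(-33, -52) [ 516.8 -340.9]
(33, 52) [ 560.7 -225.8]
(-33, 52) [ 496. -239.]
```

View pics/f8.png

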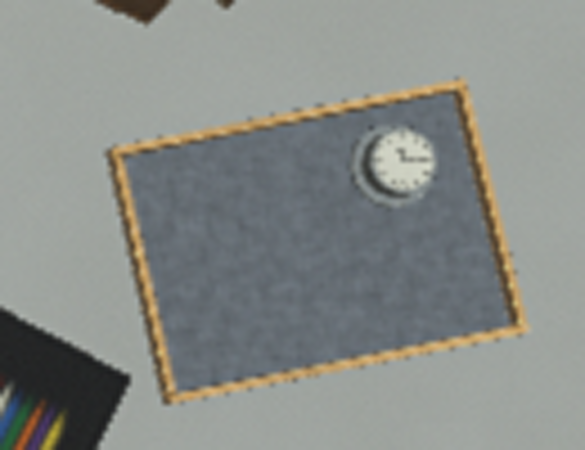

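drive_tool([
  [1, -2.5, -20, 0, 0, 0.5],
  [0, 0, -20, 0, 0, 0],
  [0, 0, 0, 0, 0, 0],
  [0, 0, 0, 0, 0, 0],
])

```text
clock: 37.67
tool_pos: [611.3, 181.7, 101.0]
orientation: [0.997, 0.078, 0.001, 0.0]
contact_force: [0.6, 0.3, 0.3]
gripper_width: 60.1
grasp_force: 0.0
```

drive_tool([
  [0, 4, -12, 0, 0, 0.3],
  [0, 0, -12, 0, 0, 0],
  [0, 0, -6, 0, 0, 0],
  [0, 0, -4, 0, 0, 0],
  [0, 0, 0, 0, 0, 0],
])

```text
clock: 38.3
tool_pos: [610.8, 186.4, 65.5]
orientation: [0.997, 0.081, -0.0, 0.0]
contact_force: [0.3, -0.2, -0.1]
gripper_width: 59.5
grasp_force: 0.0
```

drive_tool([
  [0, 0, 0, 0, 0, 0],
  [0, 0, 0, 0, 0, 0],
  [0, 0, 0, 0, 0, 0],
], jaw=50)

```text
clock: 38.67
tool_pos: [610.9, 186.4, 66.1]
orientation: [0.997, 0.081, 0.0, 0.0]
contact_force: [-0.3, 0.1, 0.5]
gripper_width: 43.1
grasp_force: 0.0
```

drive_tool([
  [0, 0, 0, 0, 0, 0],
  [0, 0, 0, 0, 0, 0],
  [0, 0, 0, 0, 0, 0],
], jaw=46)

```text
clock: 39.05
tool_pos: [610.9, 186.4, 65.8]
orientation: [0.997, 0.081, 0.0, 0.0]
contact_force: [-0.2, -1.3, 0.1]
gripper_width: 39.3
grasp_force: 0.3
```

drive_tool([
  [0, 0, 0, 0, 0, 0],
  [0, 0, 0, 0, 0, 0],
  [0, 0, 0, 0, 0, 0],
], jaw=44.5)

```text
clock: 39.42
tool_pos: [610.8, 186.3, 65.8]
orientation: [0.997, 0.081, -0.0, 0.0]
contact_force: [-0.3, -2.4, -0.6]
gripper_width: 38.0
grasp_force: 0.3
```

drive_tool([
  [0, 0, 0, 0, 0, 0],
  [0, 0, 0, 0, 0, 0],
], jaw=43.5)

```text
clock: 39.67
tool_pos: [610.8, 186.4, 65.8]
orientation: [0.997, 0.081, 0.0, 0.0]
contact_force: [-0.5, -1.0, 0.3]
gripper_width: 37.4
grasp_force: 11.5
```

drive_tool([
  [0, 0, 0, 0, 0, 0],
  [0, 0, 0, 0, 0, 0],
  [0, 0, 0, 0, 0, 0],
], jaw=42.6)

```text
clock: 40.05
tool_pos: [610.8, 186.4, 65.8]
orientation: [0.997, 0.081, -0.0, 0.0]
contact_force: [0.2, -0.3, -0.5]
gripper_width: 37.0
grasp_force: 24.1
```

drive_tool([
  [0, 0, 5, 0, 0, 0],
  [0, 0, 15, 0, 0, 0],
  [0, 0, 25, 0, 0, 0],
  [0, 0, 25, 0, 0, 0],
  [0, -5, 8, 0, 0, 0],
])

```text
clock: 40.67
tool_pos: [611.3, 181.6, 146.1]
orientation: [0.997, 0.082, 0.002, -0.0]
contact_force: [0.1, -0.5, -0.6]
gripper_width: 37.1
grasp_force: 24.1
```

drive_tool([
  [-6, -25, 0, 0, 0, 0.5],
  [-7, -45, 0, 0, 0, 0.5],
  [-8, -50, 0, 0, 0, 0.5],
  [-8, -45, 0, 0, 0, 0.5],
  [-5, -20, 0, 0, 0, 0.2],
])

```text
clock: 41.3
tool_pos: [576.1, -6.1, 143.7]
orientation: [0.995, 0.099, -0.0, 0.0]
contact_force: [1.0, -0.0, -0.6]
gripper_width: 37.1
grasp_force: 24.1
```

drive_tool([
  [0, 0, 0, 0, 0, 0],
  [0, 0, 0, 0, 0, 0],
])

```text
clock: 41.55
tool_pos: [576.9, -3.2, 143.8]
orientation: [0.995, 0.1, -0.0, -0.0]
contact_force: [-0.3, 0.2, -1.8]
gripper_width: 36.8
grasp_force: 24.1
```

```bash
python3 t.py
```

```text
[576.86564402  -3.22248102 143.76819809] 24.148846864700317
[ 538.7 -283.4] 11.57 [220. 152.]
(33, -52) [ 581.5 -327.7]
(-33, -52) [ 516.8 -340.9]
(33, 52) [ 560.7 -225.8]
(-33, 52) [ 496. -239.]
```

drive_tool([
  [-4, -25, 0, 0, 0, 0],
  [-8, -45, 0, 0, 0, 0],
  [-9, -50, 0, 0, 0, 0],
  [-9, -50, 0, 0, 0, 0],
  [-9, -50, 0, 0, 0, 0],
])

```text
clock: 42.22
tool_pos: [537.9, -224.2, 143.8]
orientation: [0.995, 0.101, 0.0, 0.0]
contact_force: [0.6, 0.7, -1.6]
gripper_width: 36.8
grasp_force: 24.2
```

drive_tool([
  [-9, -50, 0, 0, 0, 0],
  [-8, -45, 0, 0, 0, 0],
  [-4, -23, 0, 0, 0, 0],
  [0, 0, -20, 0, 0, 0],
  [0, 0, -20, 0, 0, 0],
])

```text
clock: 42.85
tool_pos: [517.3, -340.9, 103.3]
orientation: [0.995, 0.101, 0.0, 0.0]
contact_force: [0.4, 0.6, -0.8]
gripper_width: 37.0
grasp_force: 24.2
```

drive_tool([
  [0, 0, -20, 0, 0, 0],
  [0, 0, -13, 0, 0, 0],
  [0, 0, -6, 0, 0, 0],
  [0, 0, 0, 0, 0, 0],
  [0, 0, 0, 0, 0, 0],
])

```text
clock: 43.48
tool_pos: [517.1, -341.7, 65.4]
orientation: [0.995, 0.1, 0.0, 0.0]
contact_force: [0.4, -0.1, -1.4]
gripper_width: 37.0
grasp_force: 24.2
```

drive_tool([
  [0, 0, -4, 0, 0, 0],
  [0, 0, -3, 0, 0, 0],
  [0, 0, -2, 0, 0, 0],
  [0, 0, -1.2, 0, 0, 0],
  [0, 0, 0, 0, 0, 0],
])

```text
clock: 44.1
tool_pos: [516.8, -341.6, 54.6]
orientation: [0.995, 0.1, -0.0, -0.0]
contact_force: [-0.1, -0.5, 0.8]
gripper_width: 37.1
grasp_force: 24.2
```

drive_tool([
  [0, 0, -0.5, 0, 0, 0],
  [0, 0, 0, 0, 0, 0],
])

```text
clock: 44.35
tool_pos: [516.8, -341.6, 54.2]
orientation: [0.995, 0.1, -0.0, 0.0]
contact_force: [-1.0, 0.6, 1.0]
gripper_width: 36.5
grasp_force: 24.2
```

drive_tool([
  [0, 0, 0, 0, 0, 0],
  [0, 0, 0, 0, 0, 0],
], jaw=44.5)

```text
clock: 44.6
tool_pos: [516.9, -341.7, 54.2]
orientation: [0.995, 0.1, 0.0, 0.0]
contact_force: [-0.1, -0.2, 0.3]
gripper_width: 38.3
grasp_force: 0.0
```

drive_tool([
  [0, 0, 0, 0, 0, 0],
  [0, 0, 0, 0, 0, 0],
  [0, 0, 0, 0, 0, 0],
  [0, 0, 20, 0, 0, 0],
  [0, 0, 40, 0, 0, 0],
], jaw=56)

```text
clock: 45.22
tool_pos: [516.3, -341.2, 113.5]
orientation: [0.995, 0.1, -0.001, -0.001]
contact_force: [0.9, -0.8, 0.8]
gripper_width: 47.5
grasp_force: 0.0
```

drive_tool([
  [5, 30, 28, 0, 0, 0],
  [11, 55, 0, 0, 0, -1],
  [12, 55, 0, 0, 0, -1],
  [12, 55, 0, 0, 0, -1],
  [12, 55, 0, 0, 0, -0.2],
], jaw=70)

```text
clock: 45.85
tool_pos: [569.1, -89.9, 142.3]
orientation: [0.997, 0.072, 0.0, 0.0]
contact_force: [1.0, -0.6, 0.7]
gripper_width: 59.8
grasp_force: 0.0
```

drive_tool([
  [12, 55, 0, 0, 0, 0],
  [12, 55, 0, 0, 0, 0],
  [12, 49, 0, 0, 0, 0],
  [0, 0, 0, 0, 0, 0],
  [0, 0, 0, 0, 0, 0],
])

```text
clock: 46.48
tool_pos: [604.6, 67.2, 142.0]
orientation: [0.997, 0.073, -0.0, 0.0]
contact_force: [-0.4, 0.4, 0.9]
gripper_width: 60.0
grasp_force: 0.0
```

drive_tool([
  [0, 0, -20, 0, 0, 0],
  [0, 0, -20, 0, 0, 0],
  [0, 0, 0, 0, 0, 0],
  [0, 0, 0, 0, 0, 0],
  [0, 0, 0, 0, 0, 0],
])

```text
clock: 47.1
tool_pos: [605.2, 67.0, 103.0]
orientation: [0.997, 0.072, 0.001, 0.0]
contact_force: [-0.4, 0.3, -0.5]
gripper_width: 59.5
grasp_force: 0.0
```

drive_tool([
  [0, 0.5, -14, 0, 0, 0],
  [0, 0, -12, 0, 0, 0],
  [0, 0, -6, 0, 0, 0],
  [0, 0, -4, 0, 0, 0],
  [0, 0, 0, 0, 0, 0],
])

```text
clock: 47.72
tool_pos: [604.8, 67.9, 65.8]
orientation: [0.997, 0.073, -0.0, 0.0]
contact_force: [-0.6, 0.3, -1.0]
gripper_width: 59.9
grasp_force: 0.0
```

drive_tool([
  [0, 0, 0, 0, 0, 0],
  [0, 0, 0, 0, 0, 0],
  [0, 0, 0, 0, 0, 0],
], jaw=50)

```text
clock: 48.1
tool_pos: [604.9, 67.8, 66.3]
orientation: [0.997, 0.073, 0.0, 0.0]
contact_force: [-0.3, 0.5, 0.6]
gripper_width: 42.3
grasp_force: 0.0
```

drive_tool([
  [0, 0, 0, 0, 0, 0],
  [0, 0, 0, 0, 0, 0],
  [0, 0, 0, 0, 0, 0],
], jaw=46)

```text
clock: 48.48
tool_pos: [604.9, 67.8, 66.2]
orientation: [0.997, 0.073, 0.0, 0.0]
contact_force: [-0.4, -0.9, 0.3]
gripper_width: 39.2
grasp_force: 0.3
```

drive_tool([
  [0, 0, 0, 0, 0, 0],
  [0, 0, 0, 0, 0, 0],
  [0, 0, 0, 0, 0, 0],
], jaw=44.5)

```text
clock: 48.85
tool_pos: [604.8, 67.9, 66.1]
orientation: [0.997, 0.073, -0.0, 0.0]
contact_force: [-0.4, -0.8, -0.3]
gripper_width: 38.0
grasp_force: 0.3
```

drive_tool([
  [0, 0, 0, 0, 0, 0],
  [0, 0, 0, 0, 0, 0],
], jaw=43.5)

```text
clock: 49.1
tool_pos: [604.8, 67.9, 66.1]
orientation: [0.997, 0.073, -0.0, 0.0]
contact_force: [0.2, -0.3, -0.4]
gripper_width: 37.6
grasp_force: 11.4
```

drive_tool([
  [0, 0, 0, 0, 0, 0],
  [0, 0, 0, 0, 0, 0],
  [0, 0, 0, 0, 0, 0],
], jaw=42.6)

```text
clock: 49.48
tool_pos: [604.8, 67.9, 66.1]
orientation: [0.997, 0.073, 0.0, 0.0]
contact_force: [0.3, 0.0, 0.4]
gripper_width: 37.0
grasp_force: 24.0
```

drive_tool([
  [0, 0, 5, 0, 0, 0],
  [0, 0, 15, 0, 0, 0],
  [0, 0, 25, 0, 0, 0],
  [0, 0, 25, 0, 0, 0],
  [0, -5, 8, 0, 0, 0],
])

```text
clock: 50.1
tool_pos: [605.3, 63.0, 146.4]
orientation: [0.997, 0.073, 0.002, 0.0]
contact_force: [-0.2, 0.1, -0.2]
gripper_width: 37.3
grasp_force: 23.9
```

drive_tool([
  [-10, -20, 0, 0, 0, 1],
  [-10, -25, 0, 0, 0, 1],
  [-10, -18, 0, 0, 0, 1.2],
  [0, 0, 0, 0, 0, 0],
  [0, 0, 0, 0, 0, 0],
])

```text
clock: 50.72
tool_pos: [575.1, 0.1, 144.1]
orientation: [0.995, 0.1, 0.0, 0.0]
contact_force: [0.5, 0.5, -0.2]
gripper_width: 36.7
grasp_force: 24.0
```

```bash
python3 t.py
```

```text
[5.75055800e+02 6.99778860e-02 1.44099414e+02] 23.96732747554779
[ 538.7 -283.4] 11.57 [220. 152.]
(33, -52) [ 581.5 -327.7]
(-33, -52) [ 516.8 -340.9]
(33, 52) [ 560.7 -225.8]
(-33, 52) [ 496. -239.]
```

drive_tool([
  [-2, -20, 0, 0, 0, 0],
  [-3, -45, 0, 0, 0, 0],
  [-3, -50, 0, 0, 0, 0],
  [-3, -50, 0, 0, 0, 0],
  [-2, -40, 0, 0, 0, 0],
])

```text
clock: 51.4
tool_pos: [561.4, -207.7, 144.1]
orientation: [0.995, 0.1, 0.0, 0.0]
contact_force: [0.8, -0.7, -0.1]
gripper_width: 36.8
grasp_force: 24.0
```

drive_tool([
  [-1, -21, 0, 0, 0, 0],
  [0, 0, -20, 0, 0, 0],
  [0, 0, -20, 0, 0, 0],
  [0, 0, -20, 0, 0, 0],
  [0, 0, -13, 0, 0, 0],
])

```text
clock: 52.02
tool_pos: [560.7, -225.8, 70.2]
orientation: [0.995, 0.101, -0.0, -0.0]
contact_force: [0.1, 0.9, -1.2]
gripper_width: 37.1
grasp_force: 24.0
```

drive_tool([
  [0, 0, -5, 0, 0, 0],
  [0, 0, 0, 0, 0, 0],
  [0, 0, 0, 0, 0, 0],
])

```text
clock: 52.4
tool_pos: [561.1, -226.2, 66.8]
orientation: [0.995, 0.1, 0.0, 0.0]
contact_force: [0.5, -0.2, -1.2]
gripper_width: 37.0
grasp_force: 24.0
```

drive_tool([
  [0, 0, -5, 0, 0, 0],
  [0, 0, -4, 0, 0, 0],
  [0, 0, -2, 0, 0, 0],
  [0, 0, -0.7, 0, 0, 0],
  [0, 0, 0, 0, 0, 0],
])

```text
clock: 53.02
tool_pos: [560.8, -226.1, 54.4]
orientation: [0.995, 0.1, -0.0, 0.0]
contact_force: [-0.2, 0.5, 0.5]
gripper_width: 37.3
grasp_force: 24.0
```

drive_tool([
  [0, 0, -0.5, 0, 0, 0],
  [0, 0, 0, 0, 0, 0],
])

```text
clock: 53.28
tool_pos: [560.9, -226.2, 54.0]
orientation: [0.995, 0.1, 0.0, 0.0]
contact_force: [-0.1, 0.4, 0.0]
gripper_width: 37.0
grasp_force: 24.0
```

drive_tool([
  [0, 0, 0, 0, 0, 0],
  [0, 0, 0, 0, 0, 0],
], jaw=44.5)

```text
clock: 53.52
tool_pos: [560.9, -226.2, 53.9]
orientation: [0.995, 0.1, 0.0, 0.0]
contact_force: [-0.4, 0.3, -0.5]
gripper_width: 38.0
grasp_force: 0.0
```

drive_tool([
  [0, 0, 0, 0, 0, 0],
  [0, 0, 0, 0, 0, 0],
  [0, 0, 0, 0, 0, 0],
  [0, 0, 20, 0, 0, 0],
  [0, 0, 40, 0, 0, 0],
], jaw=56)

```text
clock: 54.15
tool_pos: [560.2, -225.8, 113.3]
orientation: [0.995, 0.1, -0.001, -0.001]
contact_force: [0.6, 0.8, 0.3]
gripper_width: 47.9
grasp_force: 0.0
```

drive_tool([
  [0, 30, 28, 0, 0, -2],
  [4, 50, 0, 0, 0, -2],
  [5, 50, 0, 0, 0, -2],
  [5, 40, 0, 0, 0, 0],
  [0, 0, 0, 0, 0, 0],
], jaw=70)

```text
clock: 54.78
tool_pos: [574.9, -53.8, 142.1]
orientation: [0.999, 0.05, 0.0, -0.0]
contact_force: [-0.2, 0.9, -0.5]
gripper_width: 60.0
grasp_force: 0.0
```

drive_tool([
  [0, 0, -20, 0, 0, 0],
  [0, 0, -20, 0, 0, 0],
  [0, 0, 0, 0, 0, 0],
  [0, 0, 0, 0, 0, 0],
  [0, 0, 0, 0, 0, 0],
])

```text
clock: 55.4
tool_pos: [575.1, -56.5, 102.8]
orientation: [0.999, 0.048, 0.001, 0.0]
contact_force: [0.7, 0.4, 0.3]
gripper_width: 60.0
grasp_force: 0.0
```

Well aligned on s4 (575.2, -56.7, yaw 5.5).

drive_tool([
  [0, 0, -14, 0, 0, 0],
  [0, 0, -12, 0, 0, 0],
  [0, 0, -6, 0, 0, 0],
  [0, 0, -4, 0, 0, 0],
  [0, 0, 0, 0, 0, 0],
])

```text
clock: 56.02
tool_pos: [574.8, -56.1, 65.6]
orientation: [0.999, 0.048, -0.0, -0.0]
contact_force: [0.2, 0.7, -0.6]
gripper_width: 60.0
grasp_force: 0.0
```

drive_tool([
  [0, 0, 0, 0, 0, 0],
  [0, 0, 0, 0, 0, 0],
  [0, 0, 0, 0, 0, 0],
], jaw=50)

```text
clock: 56.4
tool_pos: [574.9, -56.1, 66.1]
orientation: [0.999, 0.048, 0.0, 0.0]
contact_force: [-1.0, 0.2, -0.6]
gripper_width: 42.5
grasp_force: 0.0
```

drive_tool([
  [0, 0, 0, 0, 0, 0],
  [0, 0, 0, 0, 0, 0],
  [0, 0, 0, 0, 0, 0],
], jaw=46)

```text
clock: 56.78
tool_pos: [574.9, -56.2, 66.0]
orientation: [0.999, 0.048, 0.0, 0.0]
contact_force: [-0.4, -0.2, 0.2]
gripper_width: 39.7
grasp_force: 0.3
```

drive_tool([
  [0, 0, 0, 0, 0, 0],
  [0, 0, 0, 0, 0, 0],
  [0, 0, 0, 0, 0, 0],
], jaw=44.5)

```text
clock: 57.15
tool_pos: [574.9, -56.1, 65.9]
orientation: [0.999, 0.048, 0.0, 0.0]
contact_force: [-0.2, -1.0, -0.2]
gripper_width: 38.2
grasp_force: 0.3
```

drive_tool([
  [0, 0, 0, 0, 0, 0],
  [0, 0, 0, 0, 0, 0],
], jaw=43.5)

```text
clock: 57.4
tool_pos: [574.8, -56.1, 65.9]
orientation: [0.999, 0.048, -0.0, 0.0]
contact_force: [0.3, -0.3, -0.4]
gripper_width: 37.5
grasp_force: 11.5
```

drive_tool([
  [0, 0, 0, 0, 0, 0],
  [0, 0, 0, 0, 0, 0],
  [0, 0, 0, 0, 0, 0],
], jaw=42.6)

```text
clock: 57.78
tool_pos: [574.8, -56.1, 65.9]
orientation: [0.999, 0.048, 0.0, 0.0]
contact_force: [0.6, -0.5, 0.5]
gripper_width: 36.6
grasp_force: 24.1
```

drive_tool([
  [0, 0, 5, 0, 0, 0],
  [0, 0, 15, 0, 0, 0],
  [0, 0, 25, 0, 0, 2],
  [0, 0, 25, 0, 0, 2],
  [0, 0, 8, 0, 0, 2],
])

```text
clock: 58.4
tool_pos: [575.3, -56.2, 146.1]
orientation: [0.995, 0.101, 0.001, 0.0]
contact_force: [0.1, -0.2, -0.3]
gripper_width: 37.2
grasp_force: 24.1
```

drive_tool([
  [0, 0, 0, 0, 0, 0],
  [0, 0, 0, 0, 0, 0],
])

```text
clock: 58.65
tool_pos: [574.5, -56.0, 143.2]
orientation: [0.995, 0.1, -0.001, -0.0]
contact_force: [-0.4, -0.2, -1.2]
gripper_width: 37.1
grasp_force: 24.1
```

```bash
python3 t.py
```

```text
[574.47040127 -56.04897332 143.20858559] 24.108769297599792
[ 541.5 -298.1] 11.56 [190. 151.]
(33, -52) [ 584.2 -342.4]
(-33, -52) [ 519.6 -355.6]
(33, 52) [ 563.4 -240.5]
(-33, 52) [ 498.7 -253.7]
```

drive_tool([
  [-9, -20, 0, 0, 0, 0],
  [-17, -40, 0, 0, 0, 0],
  [-19, -45, 0, 0, 0, 0],
  [-18, -43, 0, 0, 0, 0],
  [-12, -25, 0, 0, 0, 0],
])

```text
clock: 59.32
tool_pos: [498.8, -230.9, 143.2]
orientation: [0.995, 0.099, -0.0, -0.0]
contact_force: [0.3, -0.2, -0.7]
gripper_width: 37.0
grasp_force: 24.1
```

drive_tool([
  [-3, -10, 0, 0, 0, 0],
  [0, 0, -20, 0, 0, 0],
  [0, 0, -20, 0, 0, 0],
  [0, 0, -20, 0, 0, 0],
  [0, 0, -13, 0, 0, 0],
])

```text
clock: 59.95
tool_pos: [496.9, -238.4, 69.7]
orientation: [0.995, 0.101, -0.001, -0.0]
contact_force: [-0.0, -0.6, -1.5]
gripper_width: 36.6
grasp_force: 24.1
```

drive_tool([
  [0, 0, -5, 0, 0, 0],
  [0, 0, 0, 0, 0, 0],
  [0, 0, 0, 0, 0, 0],
])

```text
clock: 60.32
tool_pos: [497.1, -239.2, 66.5]
orientation: [0.995, 0.1, 0.0, 0.0]
contact_force: [-0.6, -0.6, -1.0]
gripper_width: 36.7
grasp_force: 24.1
```

drive_tool([
  [0, 0, -5, 0, 0, 0],
  [0, 0, -4, 0, 0, 0],
  [0, 0, -2, 0, 0, 0],
  [0, 0, -0.5, 0, 0, 0],
  [0, 0, 0, 0, 0, 0],
])

```text
clock: 60.95
tool_pos: [496.8, -239.1, 54.4]
orientation: [0.995, 0.1, -0.0, -0.0]
contact_force: [-1.0, -0.1, 0.6]
gripper_width: 36.5
grasp_force: 24.2
```

drive_tool([
  [0, 0, -0.5, 0, 0, 0],
  [0, 0, 0, 0, 0, 0],
])

```text
clock: 61.2
tool_pos: [496.9, -239.1, 54.0]
orientation: [0.995, 0.1, 0.0, 0.0]
contact_force: [-0.7, -0.3, 1.5]
gripper_width: 37.1
grasp_force: 24.2
```

drive_tool([
  [0, 0, 0, 0, 0, 0],
  [0, 0, 0, 0, 0, 0],
], jaw=44.5)

```text
clock: 61.45
tool_pos: [496.9, -239.2, 54.0]
orientation: [0.995, 0.1, 0.0, 0.0]
contact_force: [-0.1, -0.5, -0.3]
gripper_width: 38.1
grasp_force: 0.0
```

drive_tool([
  [0, 0, 0, 0, 0, 0],
  [0, 0, 0, 0, 0, 0],
  [0, 0, 0, 0, 0, 0],
  [0, 0, 20, 0, 0, 0],
  [0, 0, 40, 0, 0, 0],
], jaw=56)

```text
clock: 62.08
tool_pos: [496.3, -238.8, 113.5]
orientation: [0.995, 0.1, -0.001, -0.001]
contact_force: [1.3, 0.0, 0.1]
gripper_width: 47.7
grasp_force: 0.0
```

drive_tool([
  [5, 40, 40, 0, 0, 0],
  [10, 55, 30, 0, 0, 0],
  [10, 55, 0, 0, 0, 0],
  [10, 55, 0, 0, 0, 0],
  [10, 55, 0, 0, 0, 0],
])

```text
clock: 62.7
tool_pos: [541.8, 21.8, 183.7]
orientation: [0.995, 0.1, 0.0, 0.0]
contact_force: [0.9, -0.0, 0.4]
gripper_width: 47.8
grasp_force: 0.0
```

drive_tool([
  [0, 55, 0, 0, 0, 0],
  [0, 55, 0, 0, 0, 0],
  [0, 0, 0, 0, 0, 0],
  [0, 0, 0, 0, 0, 0],
])

```text
clock: 63.2
tool_pos: [541.5, 129.9, 183.4]
orientation: [0.995, 0.101, -0.0, 0.0]
contact_force: [0.5, -0.6, -0.4]
gripper_width: 47.8
grasp_force: 0.0
```

```bash
python3 t.py
python3 - <<'E'
from h import *
a=cv2.imread('pics/topt.png');s=cam('side')['pixels']
a=cv2.resize(a[165:275,350:480],(400,338),interpolation=2);b=cv2.resize(s[130:300,230:400],(338,338),interpolation=2)
cv2.imwrite('pics/f9.png',np.hstack([a,b]))
E
```

```text
[541.54895035 129.93141037 183.40986211] 0.0
[ 538.7 -283.4] 11.57 [220. 152.]
(33, -52) [ 581.5 -327.7]
(-33, -52) [ 516.8 -340.9]
(33, 52) [ 560.7 -225.8]
(-33, 52) [ 496. -239.]
```

View pics/f9.png

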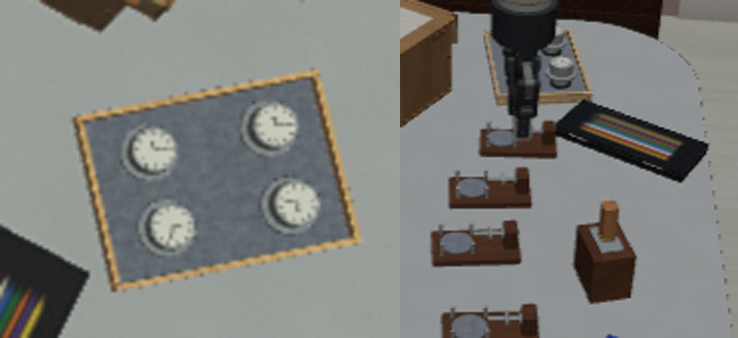

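The picture shows all four watches dial up and well inside the tray, at about (152,150), (273,127), (168,227) and (293,205). The stands are empty and the fork is upright in its block at about (608,240). The gripper is clear of everything.

```bash
python3 -c "
from cell import *
print(sign_off())"
```

```text
the job is handed in; nothing more can be done
None
```

I handed the job in at about 63 s: all four watches are released and standing dial up in the tray, and the fork is back in its block. The crockery was never near the arm's path. `sign_off()` gave no verdict, so I can't confirm how it was judged.

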